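# Fit the filter modules to the rail base and close its cover

### The arm

A 6-joint arm with a two-finger parallel gripper is mounted at the origin on the work surface. World frame = base frame: x ahead of the robot, y to its left, z up, the work surface at z = 0. Lengths are in m, angles in rad, forces in N, time in s.
With the tool pointing down it reaches from about 0.4 to 0.925 m from the base axis. Payload 3.4 kg.
Tool frame: the origin (TCP) lies at the very end of the fingers, on their centre line; the grasp point (between the pads) lies 19 mm behind it (tcp_to_grasp is the distance from the TCP to the grasp point, in m); z points along the fingers, y is the line along which they close (so a half turn about z gives the same grasp; the last joint's range is limited). The gripper opens to 85 mm and grips with 20 to 120 N. Pads are 22 mm wide; open, the fingers measure 114 mm over their backs; the gripper's body (76 mm by 85 mm) begins 54 mm behind the grasp point. The pads swing forward as they close: fully open they stand 13 mm farther back than shut.
Start: joints at [-1.266, 0.307, 1.506, -0, 1.328, -0.073], TCP at [0.213, -0.534, 0.231] pointing down, gripper open.
Joint ranges: [-3.12, 3.12], [-1.05, 2.28], [0.14, 2.33], [-1.42, 4.57], [0.1, 2.73], [-2.68, 2.68]. Speed limits (rad/s): [2.57, 2.57, 3.14, 3.14, 3.14, 3.14].

### API

Orientations are given as a unit quaternion [x, y, z, w].
In Python, from station import * gives the robot as it stands.
- The arm moves only by the shell command python3 -m inch 'ROWS' [OPENING] [FORCE]. ROWS is a JSON object of lists of equal length, an entry for each row: "offset": the shift along the tool's x, y, z in m, a list of three; "delta_rot": the turn, a rotation vector about the tool's x, y, z in degrees, a list of three. A call has 1 to 12 rows; each row shifts and turns the commanded pose from where the row before left it, along the tool's axes as they then stand; what a row does not reach is not made up. A row lasts 1/10 s, in which the tool goes at most 50 mm and 8.59 degrees, less where a joint would pass 70% of its speed; a pose out of reach is approached as far as the arm can. A call with a gripper value outside its range is refused whole. OPENING is the finger opening in m, from 0 to 0.0854, set as the call begins (- or left out, the last holds). The fingers move at their own pace and stop on an object; FORCE is the grip in N (left out, the last holds). Time passes only in rows, so rows that do not move let the fingers close. It gives the time, the measured TCP pose, the force, the opening and the grip force at its end, in the units of the state.
- get_obs(): the state, without advancing time (a new reading comes with each control period).
- camera(name): name is "scene" or "top"; returns the picture (384x512x3 uint8, blue, green, red); there is no depth.
- calibration(name): a dict with "fx", "fy", "cx", "cy" (pixels), "rvec" (rotation vector, rad) and "tvec" (3), from world to camera coordinates, as OpenCV has them. Camera axes: x right, y down, z forward; pixel columns grow to the right and rows downward; lengths in m; the calibration is good to about 2 mm. A picture is of the moment at which its call begins. calibration takes no time and is no camera call.
- finish_job(): hands the job in; it is judged then, once.
The state is a dict: "clock": time; "joint_positions": joint angles; "joint_vel": joint speeds; "tau": joint torques, N m; "tcp_pos": TCP position; "ee_rot": TCP orientation; "ft_force": force on the tool from outside, world axes, zero at the start; "ft_torque": the same for the moment, N m; "opening": finger opening in m; "finger_force": force on a finger pad.
Only numpy, scipy, OpenCV 4.12 (cv2) and the standard library are available. Lean on these libraries where they do the work, as an engineer would, in place of code of your own. Each camera call takes 0.05 s, during which the arm holds its last target. There are 200 camera calls.

### The job

Lift the cover plate off the rail base's two guide pins and lay it flat on the empty felt mat, let go. Then slide every filter module on the desk onto a rail of its own, all the way until the detent holds it, and lower the cover plate level back over the two guide pins until it sits fully down on both posts. Let go of everything and do not disturb the loose parts beyond the base.

Things in the scene. Friction and masses are not known exactly. Their poses are not given: they have to be found in the camera images.
- base: Fixed rail base, sizes in mm: deck 200 (x) x 256 (y) x 12 thick, origin at its underside's centre, x roughly away from the robot. Three T rails along x at y = 56, 0, -56, nose at x = 0, home at x = 45; neck 10 wide, head 24 wide, 10 to 16 above the deck. The bare deck at x below 0 is the landing: a module set there (centre x = -50) in line with a rail, within 2 of the deck, slides on to +x.
- rail0 (a point): Home point of the +y rail, on the deck: a module's origin lies here when the detent holds it (play 1 along, 2 sideways). x along the rail towards the end stop, z up. Pushing over the detent takes about 8 N, felt in the last 13 mm; the end stop is 1 mm past home.
- rail1 (a point): Home point of the middle rail, as rail0.
- rail2 (a point): Home point of the -y (right) rail, as rail0.
- pins_mid (a point): Midway between the two guide pins, at the height of the post shoulders: the cover's origin lies here when fully down. Axes as the base's. Posts 28 mm across at y = +112 and -112 of here, shoulders 95 mm above the desk; above them pins 15 mm across with round tips, up to 120 mm above the desk.
- cover: Aluminium cover plate 90 (x) x 260 (y) x 10 mm, 0.45 kg, two square holes 18 x 18 at y = +112 and -112. Black grip fin at its centre 60 (x) x 20 (y), from 10 to 46 above the underside. Origin: underside centre, z up. Same after half a turn. Starts on the post shoulders, pins through its holes; when down it passes 3 mm above the fins of homed modules.
- module_a: Filter module, up to three alike (some absent), 0.3 kg, bottom-heavy, slippery glides below: grey housing 84 (x) x 46 (y) x 48 high; black grip fin on top 60 (x) x 18 (y), 48 to 80 above the underside. Origin: underside centre, z up. Underneath along x, open at both ends, a T slot: mouth 14 wide, 7 deep, then 35 wide up to 19 high: it goes onto a rail only endways. Same after half a turn. Starts upright on module_mat.
- module_b: Same as module_a: 84 x 46 x 80 mm overall, x along its T slot and fin. Origin: underside centre. May be absent. Any module may go on any rail.
- module_c: Same as module_a: 84 x 46 x 80 mm overall, x along its T slot and fin. Origin: underside centre. May be absent. Any module may go on any rail.
- park_mat: The empty felt mat, 300 (x) x 140 (y) mm, 1 mm thin and soft (what lies on it has its underside at desk height), fixed beside the base, left or right. The cover is parked here, long side along the mat's x, centre within 60 mm of the mat's. Origin: its centre.
- module_mat: A like mat on the base's other side, carrying the modules at the start. Origin: its centre.
- cap_disc: Pale green ceramic capacitor disc, 68 across, 16 high. Bystander: not part of the work, leave it where it is. Origin: centre of its underside.
- stud: Steel grounding stud standing on its head, 32 across, 60 high. Bystander: not part of the work, leave it where it is. Origin: centre of its underside.
- tag_strip: Amber bakelite tag strip 25 x 110 x 26 high. Bystander: not part of the work, leave it where it is. Origin: centre of its underside.
- barrel: Brass attenuator barrel standing on end, 34 across at the foot, 64 high. Bystander: not part of the work, leave it where it is. Origin: centre of its underside.

How it is judged:
By the outcome, as a careful person would: the job done as asked, in the order asked, and still so for the second after the job is handed in, with the robot touching nothing.
Of module_a, module_b, module_c only 2 to 3 are there at a start; the rules pass over those that are not, and their reading is None.
At some moment in a run one of module_a, module_b, module_c may be knocked a few centimetres aside while the robot is not near it.
Once in a run the grip may slacken for a moment while it holds something.
It also fails if it takes over 210 s, if anything falls off the work surface, if the arm or the gripper's body presses on something with over 40 N, if the wrist force passes 120 N, or if a joint passes its speed limit or range.

## Working session

There is one attempt and no reset: what is moved stays moved. The work goes in short steps, Python scripts to look and compute and a shell command to move; the robot and the scene stay as the last step left them, time stands still between calls to the robot, and variables do not carry over. Pictures are saved under pics/ and viewed, at most 14 in all, crops included, and the job is handed in when it is done.

```bash
ls; mkdir -p pics; python3 - <<'E'
from station import *
import cv2
for n in("scene","top"):
    cv2.imwrite(f"pics/{n}0.png",camera(n)); print(n,calibration(n))
print(get_obs())
E
```

```text
pics
scene {'fx': 373.2539788651933, 'fy': 373.2539788651933, 'cx': 255.18530740900175, 'cy': 194.22118988069565, 'rvec': array([ 1.70129712,  1.83455605, -0.78189338]), 'tvec': array([ 0.03602072, -0.35196871,  1.35624297])}
top {'fx': 351.6609220225732, 'fy': 351.6609220225732, 'cx': 258.4795180167434, 'cy': 194.23270711720824, 'rvec': array([ 2.14176855, -2.17551472,  0.10091062]), 'tvec': array([0.00380083, 0.58455481, 1.01617018])}
{'clock': 0.1, 'joint_positions': array([-1.26550468e+00,  3.07537468e-01,  1.50757336e+00, -1.38322009e-05,
        1.32839509e+00, -7.34668387e-02]), 'joint_vel': array([-1.04856594e-03, -2.67758180e-03,  2.71915946e-04,  3.98608403e-04,
       -1.98880147e-03,  8.13918224e-05]), 'tau': array([ 9.10908893e-04, -4.58526134e+01, -2.52607030e+01,  6.98913004e-05,
        5.46175768e-03, -5.21806001e-06]), 'tcp_pos': array([ 0.21241336, -0.53363772,  0.23043911]), 'ee_rot': array([ 9.82120519e-01,  1.88250821e-01, -1.17304969e-04, -9.49439155e-04]), 'ft_force': array([-0.112881  , -0.36780961,  0.26539872]), 'ft_torque': array([ 0.03014903, -0.01141162,  0.00817564]), 'finger_force': 0.0, 'opening': 0.08540608036097873}
```

View pics/top0.png

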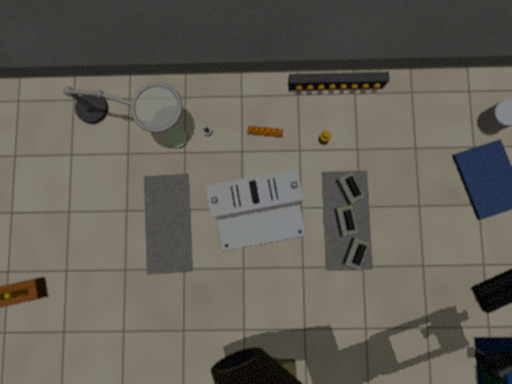

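View pics/scene0.png

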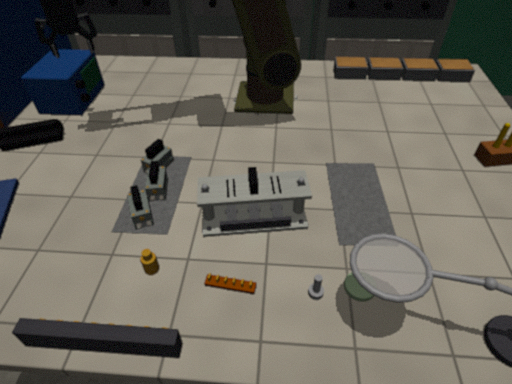

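```bash
cat > h.py <<'E'
from station import *
import cv2, numpy as np
def cam(n):
    c=calibration(n); R=cv2.Rodrigues(c["rvec"])[0]; t=np.array(c["tvec"]); K=np.array([[c["fx"],0,c["cx"]],[0,c["fy"],c["cy"]],[0,0,1]])
    return K,R,t
def ray(n,uv,z):
    K,R,t=cam(n); o=-R.T@t; d=R.T@np.linalg.solve(K,[uv[0],uv[1],1.]); return o+d*(z-o[2])/d[2]
def proj(n,P):
    K,R,t=cam(n); p=K@(R@np.array(P,float)+t); return p[:2]/p[2]
def crop(n,img,x0,y0,x1,y1,s,f):
    cv2.imwrite(f,cv2.resize(img[y0:y1,x0:x1],None,fx=s,fy=s,interpolation=cv2.INTER_CUBIC))
E
python3 - <<'E'
from h import *
i=cv2.imread("pics/top0.png"); crop("top",i,200,160,380,280,4.4,"pics/c1.png")
g=i.max(2)
m=(g<60).astype(np.uint8)[160:280,200:380]
n,l,s,c=cv2.connectedComponentsWithStats(m)
for k in range(1,n):
    if s[k,4]>15:
        u=c[k]+[200,160]; pts=np.argwhere(l==k)[:,::-1].astype(np.float32)
        print(s[k],u,cv2.minAreaRect(pts)[1:],ray("top",u,.141)[:2],ray("top",u,.08)[:2])
K,R,t=cam("top");print(-R.T@t); K,R,t=cam("scene");print(-R.T@t)
E
```

```text
[146  16  15  21 168] [352.80357143 186.36309524] ((20.124608993530273, 8.049844741821289), 63.43495178222656) [ 0.58957703 -0.25828806] [ 0.59732237 -0.27387989]
[135  19  16  26 102] [342.53921569 191.62745098] ((27.72724151611328, 3.577709197998047), 63.43495178222656) [ 0.57592851 -0.23049488] [ 0.58278079 -0.24426813]
[ 50  21   9  22 129] [253.85271318 191.68217054] ((21.555696487426758, 5.99266242980957), 79.69515228271484) [0.5796982  0.00537384] [0.58679713 0.00703405]
[134  49   9  28  85] [337.75294118 222.30588235] ((27.86737060546875, 3.2127797603607178), 77.90524291992188) [ 0.49481115 -0.21463743] [ 0.49635572 -0.22737309]
[143  50  12  21 164] [348.5        219.82926829] ((20.603694915771484, 7.8922624588012695), 77.90524291992188) [ 0.50088708 -0.24311558] [ 0.50282921 -0.25771463]
[142  77  12  27  95] [347.58947368 250.55789474] ((3.4461991786956787, 27.856775283813477), 21.03750991821289) [ 0.42089232 -0.23736004] [ 0.4176002 -0.2515825]
[152  84  15  21 176] [358.75568182 254.14772727] ((8.5440034866333, 20.716283798217773), 20.556045532226562) [ 0.41123851 -0.26596797] [ 0.40731473 -0.28206231]
[ 0.47120553 -0.01999907  1.07325952]
[1.21153517 0.07189327 0.70113362]
```

View pics/c1.png

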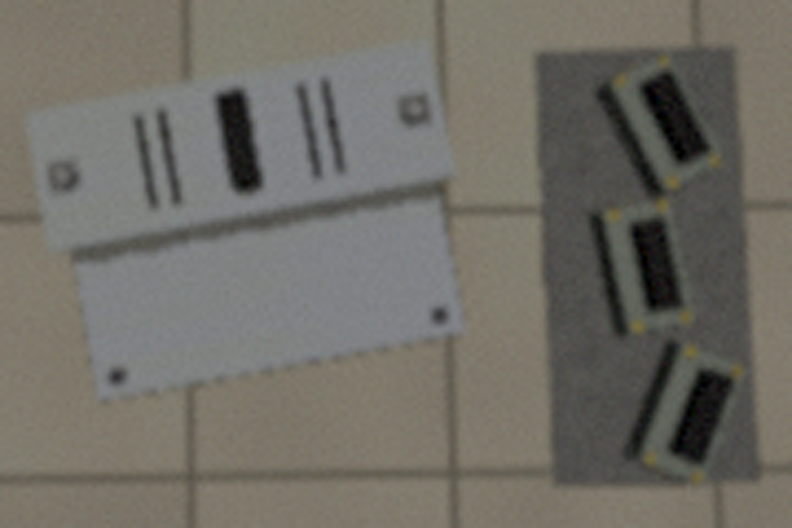

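```bash
python3 - <<'E'
from h import *
i=cv2.imread("pics/top0.png").astype(int); x0,y0=200,160
S=6
c=cv2.resize(i[y0:280,x0:380].astype(np.float32),None,fx=S,fy=S,interpolation=cv2.INTER_CUBIC)
def full(p): return (np.array(p,float)+.5)/S-.5+[x0,y0]
# plate + deck mask: bluish against tile
d=c[:,:,0]-c[:,:,2]; v=c.max(2)
print("plate b-r",i[200,230],"tile",i[170,225],"deck",i[225,250],"hous",i[190,345])
m=((d>-7)&(v>85)).astype(np.uint8); m[:,120*S:]=0
m=cv2.morphologyEx(m,cv2.MORPH_OPEN,np.ones((9,9)))
n,l,s,cc=cv2.connectedComponentsWithStats(m)
for k in range(1,n):
    if s[k,4]>2000:
        pts=max(cv2.findContours((l==k).astype(np.uint8),cv2.RETR_EXTERNAL,cv2.CHAIN_APPROX_NONE)[0],key=len)
        ap=cv2.approxPolyDP(pts,12,True)[:,0]
        print(s[k]); 
        for p in ap: u=full(p); print("  ",u.round(1),ray("top",u,.105)[:2].round(4),ray("top",u,.012)[:2].round(4))
# dark marks on plate
m=((v<75)).astype(np.uint8); m[:,100*S:]=0
n,l,s,cc=cv2.connectedComponentsWithStats(m)
for k in range(1,n):
    if s[k,4]>60: 
        pts=np.argwhere(l==k)[:,::-1].astype(np.float32); r=cv2.minAreaRect(pts); b=[ray("top",full(q),.105)[:2].round(4).tolist() for q in cv2.boxPoints(r)]
        print("dark",s[k,4],full(cc[k]).round(1),ray("top",full(cc[k]),.105)[:2].round(4),b)
# yellow screws
hsv=cv2.cvtColor(np.clip(c,0,255).astype(np.uint8),cv2.COLOR_BGR2HSV)
m=((hsv[:,:,1]>95)&(v>80)).astype(np.uint8)
n,l,s,cc=cv2.connectedComponentsWithStats(m)
for k in range(1,n):
    if s[k,4]>15: print("yel",s[k,4],full(cc[k]).round(1),ray("top",full(cc[k]),.048)[:2].round(4))
E
```

```text
plate b-r [132 132 129] tile [104 117 124] deck [132 131 129] hous [81 90 86]
[    38     55    596    490 200815]
   [296.2 168.9] [ 0.6458 -0.1127] [ 0.6626 -0.1216]
   [206.1 185.4] [0.6037 0.1391] [0.6164 0.1544]
   [211.2 216.4] [0.5172 0.1247] [0.5216 0.1386]
   [238.4 213.9] [0.5229 0.0497] [0.5279 0.0564]
   [216.8 218.6] [0.511  0.1096] [0.5148 0.122 ]
   [222.2 250.1] [0.425  0.0947] [0.4206 0.1057]
   [305.1 234.9] [ 0.4628 -0.1319] [ 0.462  -0.1427]
   [298.8 203.4] [ 0.5493 -0.117 ] [ 0.5568 -0.1263]
   [239.8 213.6] [0.5238 0.046 ] [0.5288 0.0524]
   [302.2 199.6] [ 0.5597 -0.127 ] [ 0.5682 -0.1372]
dark 576 [275.1 187.9] [ 0.5935 -0.0527] [[0.6179, -0.0472], [0.6185, -0.0515], [0.5684, -0.0579], [0.5678, -0.0537]]
dark 5370 [253.8 191.7] [0.5839 0.0064] [[0.6143, 0.0214], [0.6175, 0.0022], [0.5535, -0.0086], [0.5503, 0.0104]]
dark 200 [268.8 183.7] [ 0.6055 -0.0355] [[0.6159, -0.0318], [0.6164, -0.0344], [0.5954, -0.0388], [0.5948, -0.0362]]
dark 722 [237.9 194.7] [0.5763 0.0507] [[0.6014, 0.0574], [0.6022, 0.0531], [0.5482, 0.0429], [0.5474, 0.0471]]
dark 596 [232.7 1
[... 319 characters left out ...]
]]
dark 69 [299.  231.2] [ 0.4732 -0.1156] [[0.4757, -0.1141], [0.4757, -0.1168], [0.4707, -0.1167], [0.4707, -0.114]]
dark 151 [226.1 245.1] [0.4382 0.0842] [[0.4411, 0.0869], [0.441, 0.0814], [0.4352, 0.0814], [0.4352, 0.0869]]
yel 29 [350.3 173.4] [ 0.64   -0.2765]
yel 67 [340.6 178. ] [ 0.6269 -0.2473]
yel 54 [362.2 196.2] [ 0.5721 -0.308 ]
yel 113 [352.5 200.9] [ 0.5588 -0.2793]
yel 121 [349.9 206. ] [ 0.544 -0.271]
yel 104 [339.1 208.3] [ 0.5377 -0.2395]
yel 86 [355.4 231.6] [ 0.4697 -0.2837]
yel 129 [344.6 233.8] [ 0.4637 -0.2526]
yel 120 [356.7 239.4] [ 0.4472 -0.2864]
yel 86 [367.1 243.8] [ 0.4343 -0.3157]
yel 88 [347.5 264. ] [ 0.378  -0.2571]
yel 70 [357.9 268.2] [ 0.3658 -0.2862]
```

```bash
cat >> h.py <<'E'
def plan(p,yaw):
    "rotation about tool z (deg) to reach yaw, then the offset in the turned tool frame"
    from scipy.spatial.transform import Rotation as Ro
    o=get_obs(); R=Ro.from_quat(o["ee_rot"]); X=R.as_matrix()[:,0]; y0=np.degrees(np.arctan2(X[1],X[0]))
    r=-((yaw-y0+180)%360-180); Rn=R*Ro.from_rotvec([0,0,r],degrees=True); M=Rn.as_matrix()
    tgt=np.column_stack([[np.cos(np.radians(yaw)),np.sin(np.radians(yaw)),0],[np.sin(np.radians(yaw)),-np.cos(np.radians(yaw)),0],[0,0,-1]])
    tilt=(Rn.inv()*Ro.from_matrix(tgt)).as_rotvec(degrees=True)
    print("yaw",y0.round(2),"rz",round(r,2),"resid tilt",tilt.round(2),"offset",(M.T@(np.array(p)-o["tcp_pos"])).round(4),"tcp",o["tcp_pos"].round(4),"F",o["ft_force"].round(1),"op",round(o["opening"],4),"t",o["clock"])
E
python3 - <<'E'
from h import *
plan([.5816,.006,.20],9.45)
i=cv2.imread("pics/top0.png")
# park mat: neutral grey region at left
g=i[165:285,130:205].astype(int); m=((g.max(2)<105)&(abs(g[:,:,0]-g[:,:,2])<14)).astype(np.uint8)
m=cv2.morphologyEx(m,cv2.MORPH_OPEN,np.ones((5,5)))
c=max(cv2.findContours(m,cv2.RETR_EXTERNAL,cv2.CHAIN_APPROX_NONE)[0],key=cv2.contourArea)
b=cv2.boxPoints(cv2.minAreaRect(c))+[130,165]
P=np.array([ray("top",q,0)[:2] for q in b]);print(b.round(1).tolist(),P.round(4).tolist(),P.mean(0))
# magnifier: triangulate ring centre
A=[];B=[]
for n,u in(("top",(157,107)),("scene",(390,268))):
    K,R,t=cam(n);o=-R.T@t;d=R.T@np.linalg.solve(K,[*u,1]);d/=np.linalg.norm(d);Q=np.eye(3)-np.outer(d,d);A.append(Q);B.append(Q@o)
print("mag",np.linalg.solve(sum(A),sum(B)))
E
```

```text
yaw 21.7 rz 12.25 resid tilt [-0.11  0.02  0.  ] offset [ 0.4528 -0.4716  0.0312] tcp [ 0.2124 -0.5336  0.2304] F [-0.1 -0.4  0.3] op 0.0854 t 0.1
[[143.0, 175.2], [188.7, 173.5], [192.4, 271.7], [146.6, 273.4]] [[0.6534, 0.3527], [0.6562, 0.2104], [0.3569, 0.1974], [0.3537, 0.3355]] [0.50503615 0.27399738]
mag [0.81758831 0.26898147 0.14484802]
```

```bash
python3 -m inch '{"offset":[[0,0,0],[0,0,0],[0.03,-0.031,0],[0.03,-0.031,0],[0.03,-0.031,0],[0.03,-0.031,0],[0.03,-0.031,0],[0.03,-0.031,0],[0.03,-0.031,0],[0.03,-0.031,0]],"delta_rot":[[0,0,6.1],[0,0,6.1],[0,0,0],[0,0,0],[0,0,0],[0,0,0],[0,0,0],[0,0,0],[0,0,0],[0,0,0]]}' 0.06 40
python3 -m inch '{"offset":[[0.03,-0.031,0],[0.03,-0.031,0],[0.03,-0.031,0],[0.03,-0.031,0],[0.03,-0.031,0],[0.03,-0.031,0],[0.03,-0.031,0.015],[0,0,0.015],[0,0,0],[0,0,0]],"delta_rot":[[0,0,0],[0,0,0],[0,0,0],[0,0,0],[0,0,0],[0,0,0],[0,0,0],[0,0,0],[0,0,0],[0,0,0]]}'
python3 - <<'E'
from h import *
plan([.5816,.006,.112],9.45)
crop("top",camera("top"),200,160,380,280,4.4,"pics/c2.png")
E
```

```text
clock: 1.1
tcp_pos: [0.4088, -0.2483, 0.2311]
ee_rot: [0.997, 0.083, -0.0, -0.0]
ft_force: [1.2, -0.5, 0.6]
opening: 0.0603
finger_force: 0.0
clock: 2.1
tcp_pos: [0.5789, -0.0014, 0.2007]
ee_rot: [0.997, 0.083, -0.001, -0.0]
ft_force: [0.4, -1.3, 1.0]
opening: 0.0603
finger_force: 0.0
yaw 9.52 rz 0.07 resid tilt [-0.01  0.13 -0.  ] offset [ 0.0041 -0.0068  0.0887] tcp [ 0.5789 -0.0014  0.2007] F [ 0.4 -1.3  1. ] op 0.0603 t 2.1
```

```bash
python3 -m inch '{"offset":[[0.004,-0.007,0.0],[0,0,0.02],[0,0,0.02],[0,0,0.02],[0,0,0.016],[0,0,0.008],[0,0,0.0047],[0,0,0],[0,0,0],[0,0,0]],"delta_rot":[[0,0,0],[0,0.13,0],[0,0,0],[0,0,0],[0,0,0],[0,0,0],[0,0,0],[0,0,0],[0,0,0],[0,0,0]]}' 
python3 -m inch '{"offset":[[0,0,0],[0,0,0],[0,0,0],[0,0,0],[0,0,0],[0,0,0],[0,0,0],[0,0,0],[0,0,0],[0,0,0]],"delta_rot":[[0,0,0],[0,0,0],[0,0,0],[0,0,0],[0,0,0],[0,0,0],[0,0,0],[0,0,0],[0,0,0],[0,0,0]]}' 0 80
python3 - <<'E'
from h import *
plan([.5816,.006,.112],9.45); o=get_obs(); print(o["ft_torque"],o["finger_force"],o["ee_rot"])
E
```

```text
clock: 3.15
tcp_pos: [0.5833, 0.0062, 0.1136]
ee_rot: [0.997, 0.083, 0.002, 0.0]
ft_force: [-0.2, 0.3, 0.2]
opening: 0.06
finger_force: 0.0
clock: 4.15
tcp_pos: [0.5829, 0.0066, 0.1132]
ee_rot: [0.997, 0.083, 0.002, -0.0]
ft_force: [-0.5, 2.6, 6.1]
opening: 0.019
finger_force: 79.3
yaw 9.5 rz 0.05 resid tilt [-0.02 -0.19  0.  ] offset [-0.0014  0.0004  0.0012] tcp [0.5829 0.0066 0.1132] F [-0.5  2.6  6.1] op 0.019 t 4.15
[0.36271292 0.16016898 0.01842742] 79.29844737052917 [ 9.96561683e-01  8.28380702e-02  1.60167496e-03 -3.18263627e-04]
```

```bash
python3 -m inch '{"offset":[[0,0,-0.005],[0,0,-0.01],[0,0,-0.01],[0,0,-0.01],[0,0,-0.015],[0,0,-0.015],[0,0,-0.015],[0,0,-0.01],[0,0,0]],"delta_rot":[[0,0,0],[0,0,0],[0,0,0],[0,0,0],[0,0,0],[0,0,0],[0,0,0],[0,0,0],[0,0,0]]}' 
python3 -m inch '{"offset":[[0,0,0],[0,0,0],[0,0,0],[0,0,0],[0,0,0],[0,0,0],[0,0,0],[0,0,0],[0,0,0],[0,0,0],[0,0,0],[0,0,0]],"delta_rot":[[0,0,-4],[0,0,-7],[0,0,-8],[0,0,-8],[0,0,-8],[0,0,-8],[0,0,-8],[0,0,-8],[0,0,-8],[0,0,-8],[0,0,-5],[0,0,-3.4]]}'
python3 - <<'E'
from h import *
plan([.5,.274,.15],92.9); o=get_obs(); print(o["ft_torque"],o["finger_force"],o["joint_positions"])
crop("top",camera("top"),130,150,330,290,4,"pics/c3.png")
E
```

```text
clock: 5.05
tcp_pos: [0.5835, 0.006, 0.2047]
ee_rot: [0.997, 0.083, 0.003, 0.0]
ft_force: [-0.3, 0.7, -4.3]
opening: 0.0183
finger_force: 78.7
clock: 6.25
tcp_pos: [0.5817, 0.0062, 0.2017]
ee_rot: [0.688, 0.726, 0.0, -0.0]
ft_force: [0.9, 0.3, -4.5]
opening: 0.0187
finger_force: 78.6
yaw 93.08 rz 0.18 resid tilt [ 0.02 -0.02 -0.  ] offset [ 0.2716 -0.068   0.0517] tcp [0.5817 0.0062 0.2017] F [ 0.9  0.3 -4.5] op 0.0187 t 6.25
[-0.03323477  0.01742479 -0.01065957] 78.64359498023987 [-6.22053219e-02  3.39465754e-01  1.53542479e+00  3.80101766e-04
  1.26640165e+00 -1.16065522e-01]
```

View pics/c3.png

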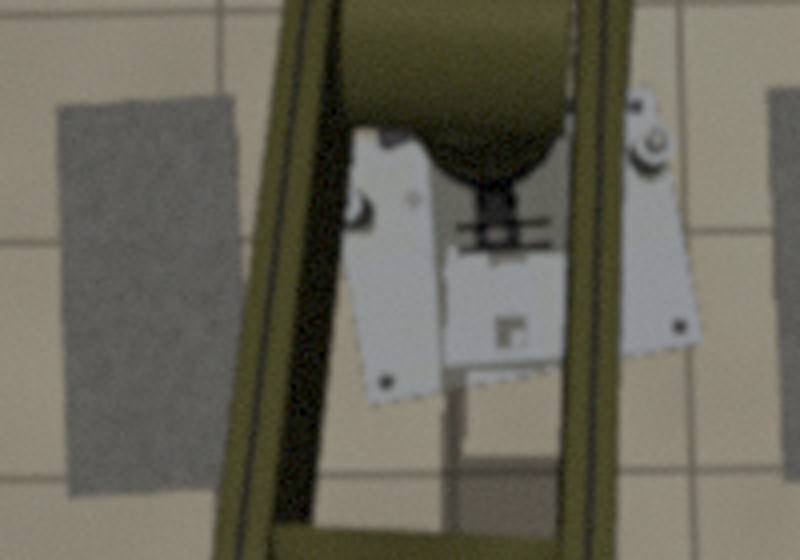

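```bash
python3 -m inch '{"offset":[[0.02,-0.005,0],[0.03,-0.0075,0],[0.03,-0.0075,0],[0.03,-0.0075,0],[0.03,-0.0075,0],[0.03,-0.0075,0],[0.03,-0.0075,0],[0.03,-0.0075,0],[0.026,-0.0065,0],[0.016,-0.004,0],[0,0,0]],"delta_rot":[[0,0,0.18],[0,0,0],[0,0,0],[0,0,0],[0,0,0],[0,0,0],[0,0,0],[0,0,0],[0,0,0],[0,0,0],[0,0,0]]}' 
python3 -m inch '{"offset":[[0,0,0.02],[0,0,0.025],[0,0,0.025],[0,0,0.025],[0,0,0.025],[0,0,0.02],[0,0,0.015],[0,0,0.01],[0,0,0.005],[0,0,0],[0,0,0]],"delta_rot":[[0,0,0],[0,0,0],[0,0,0],[0,0,0],[0,0,0],[0,0,0],[0,0,0],[0,0,0],[0,0,0],[0,0,0],[0,0,0]]}'
python3 - <<'E'
from h import *
plan([.5,.274,.0187],92.9)
E
```

```text
clock: 7.4
tcp_pos: [0.5006, 0.2765, 0.2021]
ee_rot: [0.689, 0.724, 0.001, 0.0]
ft_force: [0.9, -0.6, -4.4]
opening: 0.0189
finger_force: 83.3
clock: 8.5
tcp_pos: [0.5026, 0.2748, 0.0331]
ee_rot: [0.69, 0.724, 0.001, 0.001]
ft_force: [-0.6, -0.1, -4.0]
opening: 0.0186
finger_force: 83.3
yaw 92.71 rz -0.19 resid tilt [ 0.2  -0.03 -0.  ] offset [-0.0006 -0.0027  0.0144] tcp [0.5026 0.2748 0.0331] F [-0.6 -0.1 -4. ] op 0.0186 t 8.5
```

```bash
python3 -m inch '{"offset":[[0,0,0.005],[0,0,0.004],[0,0,0.003],[0,0,0.002],[0,0,0.001],[0,0,0],[0,0,0]],"delta_rot":[[0.2,0,0],[0,0,0],[0,0,0],[0,0,0],[0,0,0],[0,0,0],[0,0,0]]}'
python3 - <<'E'
from h import *
plan([.5,.274,.0182],92.9); print(get_obs()["ft_torque"])
E
```

```text
clock: 9.2
tcp_pos: [0.5017, 0.2747, 0.0182]
ee_rot: [0.69, 0.724, -0.0, -0.001]
ft_force: [-3.1, -2.1, 5.6]
opening: 0.0188
finger_force: 84.7
yaw 92.73 rz -0.17 resid tilt [-0.06 -0.02  0.  ] offset [-0.0006 -0.0017  0.    ] tcp [0.5017 0.2747 0.0182] F [-3.1 -2.1  5.6] op 0.0188 t 9.2
[-0.04734772  0.39134974 -0.01594246]
```

```bash
python3 -m inch '{"offset":[[0,0,0],[0,0,0],[0,0,0],[0,0,0]],"delta_rot":[[0,0,0],[0,0,0],[0,0,0],[0,0,0]]}' 0.05
python3 -c "
from h import *
plan([.5017,.2747,.20],92.73)"
python3 -m inch '{"offset":[[0,0,-0.005],[0,0,-0.01],[0,0,-0.015],[0,0,-0.03],[0,0,-0.04],[0,0,-0.04],[0,0,-0.04],[0,0,0]],"delta_rot":[[0,0,0],[0,0,0],[0,0,0],[0,0,0],[0,0,0],[0,0,0],[0,0,0],[0,0,0]]}'
python3 -c "
from h import *
plan([.5995,-.2778,.2],25)"
```

```text
clock: 9.6
tcp_pos: [0.5022, 0.2749, 0.0175]
ee_rot: [0.69, 0.724, -0.0, -0.0]
ft_force: [-0.2, -0.5, 0.4]
opening: 0.0499
finger_force: 0.0
yaw 92.72 rz -0.01 resid tilt [-0.05 -0.02  0.  ] offset [-1.000e-04 -6.000e-04 -1.825e-01] tcp [0.5022 0.2749 0.0175] F [-0.2 -0.5  0.4] op 0.0499 t 9.6
clock: 10.4
tcp_pos: [0.506, 0.2765, 0.205]
ee_rot: [0.69, 0.724, 0.006, 0.002]
ft_force: [1.3, 1.2, -0.4]
opening: 0.05
finger_force: 0.0
yaw 92.73 rz 67.73 resid tilt [-0.03 -0.73 -0.  ] offset [-0.1496  0.5419  0.0027] tcp [0.506  0.2765 0.205 ] F [ 1.3  1.2 -0.4] op 0.05 t 10.4
```

```bash
cat >> h.py <<'E'
def screws(i,x0=315,y0=160,x1=385,y1=285,S=6,z=.048):
    c=cv2.resize(i[y0:y1,x0:x1].astype(np.float32),None,fx=S,fy=S,interpolation=cv2.INTER_CUBIC)
    hsv=cv2.cvtColor(np.clip(c,0,255).astype(np.uint8),cv2.COLOR_BGR2HSV)
    m=((hsv[:,:,1]>90)&(c.max(2)>75)).astype(np.uint8)
    n,l,s,cc=cv2.connectedComponentsWithStats(m)
    return [(int(s[k,4]),ray("top",(cc[k]+.5)/S-.5+[x0,y0],z)[:2].round(4).tolist()) for k in range(1,n) if s[k,4]>15]
E
python3 - <<'E'
from h import *
i=camera("top"); cv2.imwrite("pics/top4.png",i)
for s in screws(i): print(s)
E
```

```text
(43, [0.6396, -0.2766])
(76, [0.6273, -0.2475])
(75, [0.5725, -0.3079])
(119, [0.5584, -0.2794])
(142, [0.5441, -0.2711])
(127, [0.5381, -0.2393])
(89, [0.4697, -0.2839])
(113, [0.4638, -0.2525])
(130, [0.447, -0.2863])
(105, [0.4344, -0.3158])
(117, [0.3781, -0.2568])
(90, [0.366, -0.2866])
```

```bash
python3 -m inch '{"offset":[[0,0,0],[0,0,0],[0,0,0],[0,0,0],[0,0,0],[0,0,0],[0,0,0],[0,0,0],[0,0,0],[-0.01,0.036,0],[-0.01,0.036,0],[-0.01,0.036,0]],"delta_rot":[[0,0,7.5],[0,0,7.5],[0,0,7.5],[0,0,7.5],[0,0,7.5],[0,0,7.5],[0,0,7.5],[0,0,7.5],[0,0,7.7],[0,0,0],[0,0,0],[0,0,0]]}'
python3 -m inch '{"offset":[[-0.01,0.036,0],[-0.01,0.036,0],[-0.01,0.036,0],[-0.01,0.036,0],[-0.01,0.036,0],[-0.01,0.036,0],[-0.01,0.036,0],[-0.01,0.036,0],[-0.01,0.036,0],[-0.01,0.036,0],[-0.01,0.036,0],[0,0,0]],"delta_rot":[[0,0,0],[0,0,0],[0,0,0],[0,0,0],[0,0,0],[0,0,0],[0,0,0],[0,0,0],[0,0,0],[0,0,0],[0,0,0],[0,0,0]]}'
python3 -c "
from h import *
plan([.5995,-.2778,.054],25)"
```

```text
clock: 11.65
tcp_pos: [0.5195, 0.163, 0.1962]
ee_rot: [0.976, 0.217, -0.002, -0.0]
ft_force: [1.0, -0.5, -0.4]
opening: 0.05
finger_force: 0.0
clock: 12.85
tcp_pos: [0.5884, -0.246, 0.1957]
ee_rot: [0.977, 0.215, -0.001, 0.001]
ft_force: [-0.6, 0.1, 0.2]
opening: 0.0503
finger_force: 0.0
yaw 24.79 rz -0.21 resid tilt [0.03 0.15 0.  ] offset [-0.0031  0.0335  0.1417] tcp [ 0.5884 -0.246   0.1957] F [-0.6  0.1  0.2] op 0.0503 t 12.85
```

```bash
python3 -m inch '{"offset":[[-0.003,0.0335,0],[0,0,0],[0,0,0.02],[0,0,0.03],[0,0,0.03],[0,0,0.025],[0,0,0.02],[0,0,0.01],[0,0,0.005],[0,0,0.002],[0,0,0]],"delta_rot":[[0,0,-0.2],[0,0.15,0],[0,0,0],[0,0,0],[0,0,0],[0,0,0],[0,0,0],[0,0,0],[0,0,0],[0,0,0],[0,0,0]]}'
python3 -c "
from h import *
plan([.5995,-.2778,.053],25)"
```

```text
clock: 13.95
tcp_pos: [0.6004, -0.2727, 0.0559]
ee_rot: [0.976, 0.218, 0.001, -0.0]
ft_force: [1.3, 0.1, -0.1]
opening: 0.05
finger_force: 0.0
yaw 25.23 rz 0.23 resid tilt [ 0.   -0.13 -0.  ] offset [-0.003   0.0042  0.0029] tcp [ 0.6004 -0.2727  0.0559] F [ 1.3  0.1 -0.1] op 0.05 t 13.95
```

```bash
python3 -m inch '{"offset":[[-0.003,0.004,0.0025],[0,0,0],[0,0,0]],"delta_rot":[[0,0,0.2],[0,0,0],[0,0,0]]}'
python3 -m inch '{"offset":[[0,0,0],[0,0,0],[0,0,0],[0,0,0],[0,0,0],[0,0,0],[0,0,0],[0,0,0]],"delta_rot":[[0,0,0],[0,0,0],[0,0,0],[0,0,0],[0,0,0],[0,0,0],[0,0,0],[0,0,0]]}' 0 80
python3 -c "
from h import *
plan([.5995,-.2778,.053],25)"
python3 -m inch '{"offset":[[0,0,-0.005],[0,0,-0.01],[0,0,-0.02],[0,0,-0.03],[0,0,-0.03],[0,0,-0.01],[0,0,0]],"delta_rot":[[0,0,0],[0,0,0],[0,0,0],[0,0,0],[0,0,0],[0,0,0],[0,0,0]]}'
python3 -c "
from h import *
plan([.4971,-.0648,.12],9.5)"
```

```text
clock: 14.25
tcp_pos: [0.5992, -0.278, 0.0533]
ee_rot: [0.976, 0.216, 0.001, -0.0]
ft_force: [-0.7, 0.6, 0.0]
opening: 0.0499
finger_force: 0.0
clock: 15.05
tcp_pos: [0.5991, -0.2775, 0.053]
ee_rot: [0.976, 0.217, 0.001, -0.0]
ft_force: [-0.6, 1.5, 3.6]
opening: 0.0166
finger_force: 78.2
yaw 25.02 rz 0.02 resid tilt [-0.04 -0.1   0.  ] offset [ 0.0003  0.0004 -0.    ] tcp [ 0.5991 -0.2775  0.053 ] F [-0.6  1.5  3.6] op 0.0166 t 15.05
clock: 15.75
tcp_pos: [0.6001, -0.2784, 0.1599]
ee_rot: [0.976, 0.217, 0.002, 0.001]
ft_force: [1.0, -1.0, -2.8]
opening: 0.0168
finger_force: 78.4
yaw 25.02 rz 15.52 resid tilt [ 0.09 -0.28 -0.  ] offset [-0.0665 -0.2277  0.0392] tcp [ 0.6001 -0.2784  0.1599] F [ 1.  -1.  -2.8] op 0.0168 t 15.75
```

```bash
python3 -m inch '{"offset":[[0,0,0],[0,0,0],[-0.022,0,0],[-0.022,0,0],[-0.022,-0.03,0],[0,-0.035,0],[0,-0.035,0],[0,-0.035,0],[0,-0.035,0],[0,-0.035,0],[0,-0.022,0],[0,0,0]],"delta_rot":[[0,0,7.75],[0,0,7.75],[0,0,0],[0,0,0],[0,0,0],[0,0,0],[0,0,0],[0,0,0],[0,0,0],[0,0,0],[0,0,0],[0,0,0]]}'
python3 -m inch '{"offset":[[0,0,0.01],[0,0,0.02],[0,0,0.02],[0,0,0.01],[0,0,0],[0,0,0]],"delta_rot":[[0,0,0],[0,0,0],[0,0,0],[0,0,0],[0,0,0],[0,0,0]]}'
python3 - <<'E'
from h import *
plan([.4971,-.0648,.068],9.45)
i=camera("top");cv2.imwrite("pics/top5.png",i);crop("top",i,200,170,350,280,5,"pics/c5.png")
i=camera("scene");cv2.imwrite("pics/sc5.png",i)
for s in screws(i:=cv2.imread("pics/top5.png"),250,200,310,260,6,.068):print(s)
E
```

```text
clock: 16.95
tcp_pos: [0.4934, -0.0616, 0.1561]
ee_rot: [0.996, 0.085, -0.002, -0.002]
ft_force: [-0.9, -0.9, -2.7]
opening: 0.0167
finger_force: 78.9
clock: 17.55
tcp_pos: [0.4965, -0.0653, 0.0976]
ee_rot: [0.997, 0.083, 0.0, -0.001]
ft_force: [-0.4, -0.2, -1.9]
opening: 0.0167
finger_force: 78.7
yaw 9.47 rz 0.02 resid tilt [-0.07 -0.04  0.  ] offset [ 0.0007 -0.0003  0.0296] tcp [ 0.4965 -0.0653  0.0976] F [-0.4 -0.2 -1.9] op 0.0167 t 17.55
(6437, [0.5177, -0.0939])
(32, [0.5337, -0.0611])
(30, [0.5182, -0.1462])
(21, [0.5024, -0.1143])
(30, [0.5012, -0.1339])
```

View pics/c5.png

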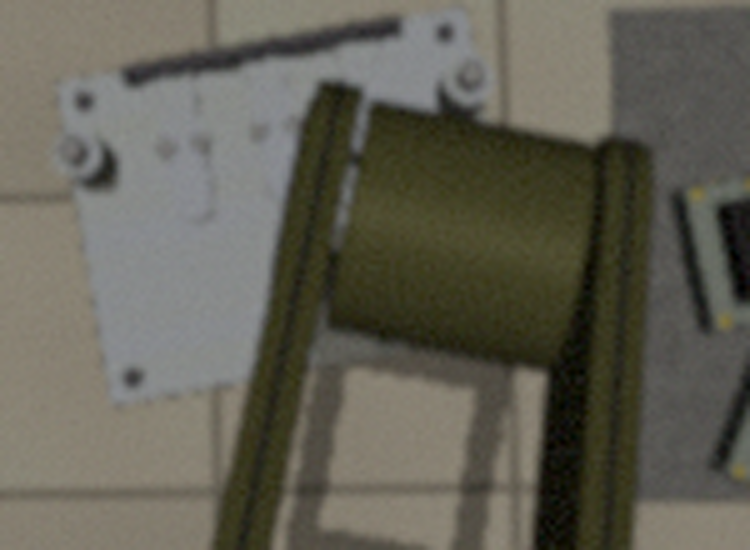

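```bash
python3 - <<'E'
from h import *
f=lambda u:np.array(u)/5+[200,170]-.4
a=ray("top",f((71,150)),.118)[:2];b=ray("top",f((470,76)),.118)[:2];print("pins",a,b,(a+b)/2,np.linalg.norm(a-b),np.degrees(np.arctan2(b[0]-a[0],a[1]-b[1])))
c=[ray("top",f(u),.012)[:2] for u in((58,80),(468,10),(113,404))];print("deck",c,np.linalg.norm(c[0]-c[1]),np.linalg.norm(c[0]-c[2]), (c[1]+c[2])/2)
print("nose0 expected px crop",(proj("top",[*(np.array([.5724,.0612])-.045*np.array([.9864,.1642])),.028])-[200,170])*5)
i=cv2.imread("pics/sc5.png");crop("scene",i,180,150,330,250,5,"pics/c6.png")
E
```

```text
pins [0.56240584 0.11580329] [ 0.5995249  -0.10303843] [0.58096537 0.00638243] 0.22196739112663838 9.626661802373949
deck [array([0.61554763, 0.13877518]), array([ 0.65442127, -0.11207222]), array([0.41961942, 0.10587369])] 0.2538416472088413 0.19867152077465897 [ 0.53702034 -0.00309927]
nose0 expected px crop [194.51355722 217.8994928 ]
```

View pics/c6.png

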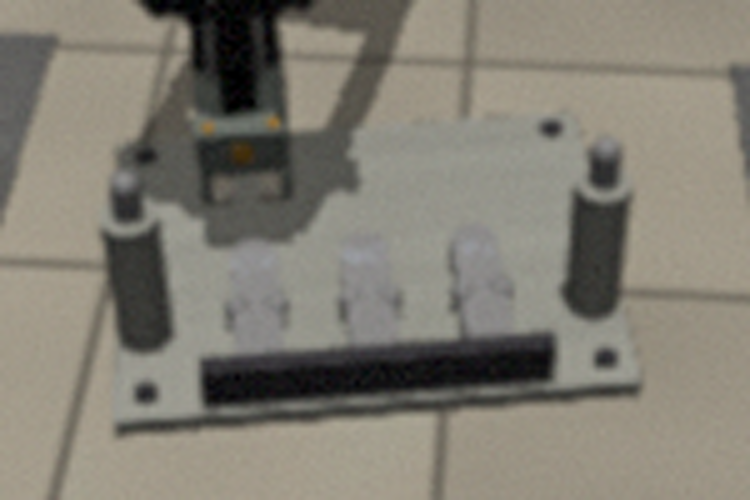

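```bash
python3 -m inch '{"offset":[[0.0007,-0.0003,0.01],[0,0,0.01],[0,0,0.006],[0,0,0.003],[0,0,0.0015],[0,0,0],[0,0,0]],"delta_rot":[[-0.07,0,0],[0,0,0],[0,0,0],[0,0,0],[0,0,0],[0,0,0],[0,0,0]]}'
python3 -c "
from h import *
plan([.4971,-.0648,.0655],9.45)"
```

```text
clock: 18.35
tcp_pos: [0.4972, -0.0642, 0.0676]
ee_rot: [0.997, 0.083, 0.001, 0.0]
ft_force: [0.9, -0.4, -2.1]
opening: 0.0169
finger_force: 79.0
yaw 9.53 rz 0.08 resid tilt [ 0.01 -0.1  -0.  ] offset [-0.0002  0.0005  0.0021] tcp [ 0.4972 -0.0642  0.0676] F [ 0.9 -0.4 -2.1] op 0.0169 t 18.35
```

```bash
python3 -m inch '{"offset":[[0,0.0004,0.0012],[0,0,0.0008],[0,0,0],[0,0,0]],"delta_rot":[[0,0,0],[0,0,0],[0,0,0],[0,0,0]]}'
python3 -m inch '{"offset":[[0.003,0,0],[0.004,0,0],[0.004,0,0],[0.004,0,0],[0.004,0,0],[0.004,0,0],[0.004,0,0],[0.003,0,0],[0,0,0]],"delta_rot":[[0,0,0],[0,0,0],[0,0,0],[0,0,0],[0,0,0],[0,0,0],[0,0,0],[0,0,0],[0,0,0]]}'
python3 -c "
from h import *
plan([.5908,-.0492,.0655],9.45);print(get_obs()['ft_torque'])"
```

```text
clock: 18.75
tcp_pos: [0.4971, -0.0646, 0.0655]
ee_rot: [0.997, 0.083, 0.001, 0.0]
ft_force: [-0.7, -0.0, -2.9]
opening: 0.0168
finger_force: 79.0
clock: 19.65
tcp_pos: [0.5274, -0.0596, 0.0655]
ee_rot: [0.997, 0.083, 0.001, 0.0]
ft_force: [-0.4, -0.5, -1.5]
opening: 0.0164
finger_force: 79.0
yaw 9.53 rz 0.08 resid tilt [ 0.02 -0.11 -0.  ] offset [0.0643 0.0001 0.0002] tcp [ 0.5274 -0.0596  0.0655] F [-0.4 -0.5 -1.5] op 0.0164 t 19.65
[ 0.00934892  0.04157733 -0.0151696 ]
```

```bash
python3 -m inch '{"offset":[[0.004,0,0],[0.005,0,0],[0.005,0,0],[0.005,0,0],[0.005,0,0],[0.005,0,0],[0.005,0,0],[0.005,0,0],[0.005,0,0],[0.004,0,0],[0.003,0,0],[0,0,0]],"delta_rot":[[0,0,0],[0,0,0],[0,0,0],[0,0,0],[0,0,0],[0,0,0],[0,0,0],[0,0,0],[0,0,0],[0,0,0],[0,0,0],[0,0,0]]}'
python3 -c "
from h import *
plan([.5908,-.0492,.0655],9.45);print(get_obs()['ft_torque'])"
python3 -m inch '{"offset":[[0.003,0,0],[0.003,0,0],[0.003,0,0],[0.003,0,0],[0,0,0]],"delta_rot":[[0,0,0],[0,0,0],[0,0,0],[0,0,0],[0,0,0]]}'
python3 -c "
from h import *
plan([.5908,-.0492,.0655],9.45);print(get_obs()['ft_torque'])"
```

```text
clock: 20.85
tcp_pos: [0.5775, -0.051, 0.0652]
ee_rot: [0.997, 0.083, 0.001, -0.0]
ft_force: [0.2, 0.6, -8.8]
opening: 0.0167
finger_force: 78.1
yaw 9.52 rz 0.07 resid tilt [-0.01 -0.11  0.  ] offset [ 0.0134  0.0004 -0.0003] tcp [ 0.5775 -0.051   0.0652] F [ 0.2  0.6 -8.8] op 0.0167 t 20.85
[ 0.02950575 -0.08887205  0.01071946]
clock: 21.35
tcp_pos: [0.5829, -0.0493, 0.0654]
ee_rot: [0.997, 0.083, -0.005, -0.0]
ft_force: [-9.7, -0.4, -1.1]
opening: 0.0164
finger_force: 79.4
yaw 9.56 rz 0.11 resid tilt [-0.09  0.54 -0.  ] offset [ 0.0078  0.0012 -0.0002] tcp [ 0.5829 -0.0493  0.0654] F [-9.7 -0.4 -1.1] op 0.0164 t 21.35
[-0.31470826  1.60438141 -0.07790569]
```

```bash
for k in 1; do python3 -m inch '{"offset":[[0.002,0,0],[0.001,0,0],[0,0,0]],"delta_rot":[[0,0,0],[0,0,0],[0,0,0]]}';python3 -c "
from h import *
plan([.5908,-.0492,.0655],9.45);print(get_obs()['ft_torque'])"
python3 -m inch '{"offset":[[0.002,0,0],[0.001,0,0],[0,0,0]],"delta_rot":[[0,0,0],[0,0,0],[0,0,0]]}';python3 -c "
from h import *
plan([.5908,-.0492,.0655],9.45);print(get_obs()['ft_torque'])"; done
```

```text
clock: 21.65
tcp_pos: [0.5916, -0.0486, 0.0652]
ee_rot: [0.997, 0.083, 0.0, -0.0]
ft_force: [-2.0, 0.1, -9.8]
opening: 0.0166
finger_force: 78.8
yaw 9.52 rz 0.07 resid tilt [-0.01 -0.04  0.  ] offset [-0.0009  0.0004 -0.0003] tcp [ 0.5916 -0.0486  0.0652] F [-2.   0.1 -9.8] op 0.0166 t 21.65
[ 0.02641395  0.30548371 -0.04041274]
clock: 21.95
tcp_pos: [0.5921, -0.0484, 0.0652]
ee_rot: [0.997, 0.083, -0.002, -0.0]
ft_force: [-8.3, -0.7, -5.6]
opening: 0.0169
finger_force: 79.6
yaw 9.56 rz 0.11 resid tilt [-0.03  0.24 -0.  ] offset [-0.0014  0.0006 -0.0003] tcp [ 0.5921 -0.0484  0.0652] F [-8.3 -0.7 -5.6] op 0.0169 t 21.95
[-0.21150638  1.16059022 -0.00636289]
```

```bash
python3 -m inch '{"offset":[[-0.003,0,0],[0,0,0]],"delta_rot":[[0,0,0],[0,0,0]]}'
python3 -m inch '{"offset":[[0,0,0],[0,0,0],[0,0,0]],"delta_rot":[[0,0,0],[0,0,0],[0,0,0]]}' 0.04
python3 -m inch '{"offset":[[0,0,-0.005],[0,0,-0.015],[0,0,-0.03],[0,0,-0.04],[0,0,-0.02],[-0.015,0.02,0],[-0.02,0.035,0],[-0.02,0.04,0],[-0.02,0.04,0],[0,0.02,0],[0,0,0]],"delta_rot":[[0,0,0],[0,0,0],[0,0,0],[0,0,0],[0,0,0],[0,0,0],[0,0,0],[0,0,0],[0,0,0],[0,0,0],[0,0,0]]}'
python3 - <<'E'
from h import *
plan([.5038,-.2617,.15],9.8)
i=camera("top");cv2.imwrite("pics/top7.png",i);crop("top",i,200,160,380,290,4.4,"pics/c7.png")
for s in screws(i):print(s)
E
```

```text
clock: 22.15
tcp_pos: [0.5918, -0.0484, 0.0652]
ee_rot: [0.997, 0.083, 0.001, -0.0]
ft_force: [-1.9, 0.9, -11.5]
opening: 0.0167
finger_force: 78.6
clock: 22.45
tcp_pos: [0.594, -0.0462, 0.0675]
ee_rot: [0.997, 0.083, 0.003, -0.002]
ft_force: [-0.9, 9.1, 1.3]
opening: 0.04
finger_force: 4.1
clock: 23.55
tcp_pos: [0.5456, -0.2182, 0.1776]
ee_rot: [0.997, 0.081, 0.003, 0.002]
ft_force: [0.6, -0.1, -0.1]
opening: 0.04
finger_force: 0.0
yaw 9.3 rz -0.5 resid tilt [ 0.28 -0.37 -0.  ] offset [-0.0488  0.0356  0.0275] tcp [ 0.5456 -0.2182  0.1776] F [ 0.6 -0.1 -0.1] op 0.04 t 23.55
(1749, [0.6435, -0.3695])
(144, [0.4471, -0.2861])
(102, [0.4343, -0.3155])
(238, [0.3791, -0.2552])
(83, [0.3657, -0.2864])
(27, [0.3313, -0.2388])
(249, [0.3251, -0.2011])
(188, [0.3231, -0.2524])
```

View pics/c7.png

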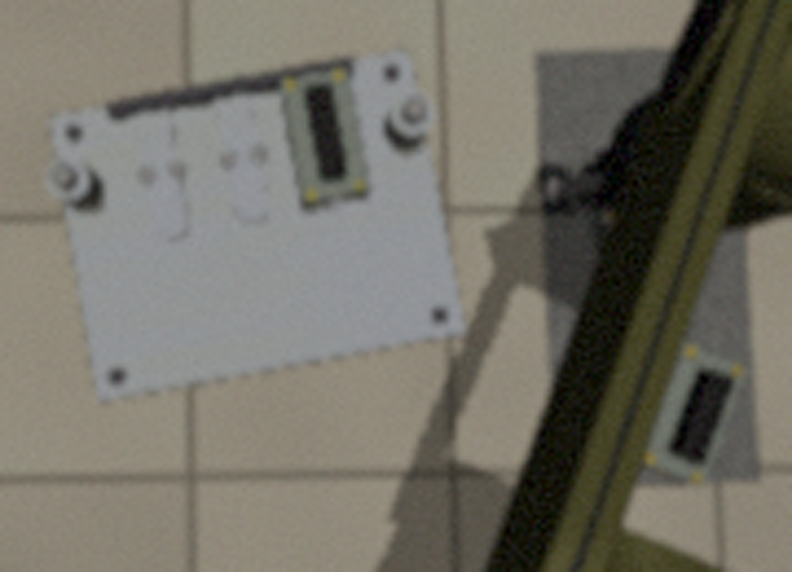

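```bash
python3 - <<'E'
from h import *
i=cv2.imread("pics/top7.png")
s=[p for p in screws(i,255,170,290,215,6,.060)];print(s)
plan([.4063,-.2863,.15],-23.1)
E
```

```text
[(103, [0.6327, -0.059]), (99, [0.6273, -0.0272]), (71, [0.558, -0.0711]), (101, [0.5527, -0.0397])]
yaw 9.36 rz 32.46 resid tilt [-0.04 -0.34 -0.  ] offset [-0.1003  0.1191  0.0264] tcp [ 0.5451 -0.2161  0.1771] F [ 0.2  0.4 -0.7] op 0.0402 t 23.6
```

```bash
python3 -m inch '{"offset":[[0,0,0],[0,0,0],[0,0,0],[0,0,0],[-0.02,0.024,0],[-0.02,0.024,0],[-0.02,0.024,0],[-0.02,0.024,0],[-0.02,0.023,0],[0,0,0],[0,0,0]],"delta_rot":[[0,0,8.1],[0,0,8.1],[0,0,8.1],[0,0,8.1],[0,0,0],[0,0,0],[0,0,0],[0,0,0],[0,0,0],[0,-0.34,0],[0,0,0]]}' 0.05
python3 -c "
from h import *
plan([.4063,-.2863,.053],-23.1)"
```

```text
clock: 24.7
tcp_pos: [0.406, -0.2845, 0.1761]
ee_rot: [0.98, -0.198, -0.001, -0.001]
ft_force: [1.1, -0.1, 0.6]
opening: 0.0498
finger_force: 0.0
yaw -22.89 rz 0.21 resid tilt [-0.05  0.14 -0.  ] offset [0.0013 0.0016 0.1231] tcp [ 0.406  -0.2845  0.1761] F [ 1.1 -0.1  0.6] op 0.0498 t 24.7
```

```bash
python3 -m inch '{"offset":[[0.001,0.0015,0],[0,0,0.02],[0,0,0.03],[0,0,0.03],[0,0,0.025],[0,0,0.01],[0,0,0.005],[0,0,0.003],[0,0,0],[0,0,0]],"delta_rot":[[0,0,0.2],[0,0.14,0],[0,0,0],[0,0,0],[0,0,0],[0,0,0],[0,0,0],[0,0,0],[0,0,0],[0,0,0]]}'
python3 -c "
from h import *
plan([.4063,-.2863,.053],-23.1)
i=camera('top');print(screws(i,345,225,380,280))"
```

```text
clock: 25.7
tcp_pos: [0.4057, -0.2869, 0.0532]
ee_rot: [0.98, -0.2, -0.0, -0.0]
ft_force: [-0.2, 0.8, -0.5]
opening: 0.0502
finger_force: 0.0
yaw -23.07 rz 0.03 resid tilt [-0.    0.02 -0.  ] offset [ 0.0003 -0.0008  0.0002] tcp [ 0.4057 -0.2869  0.0532] F [-0.2  0.8 -0.5] op 0.0502 t 25.7
[(85, [0.4701, -0.2838]), (76, [0.4637, -0.2536]), (168, [0.4464, -0.2859]), (164, [0.3786, -0.2571]), (90, [0.3667, -0.287])]
```

```bash
python3 -m inch '{"offset":[[0,0,0],[0,0,0],[0,0,0],[0,0,0],[0,0,0],[0,0,0],[0,0,0],[0,0,0]],"delta_rot":[[0,0,0],[0,0,0],[0,0,0],[0,0,0],[0,0,0],[0,0,0],[0,0,0],[0,0,0]]}' 0 80
python3 -c "
from h import *
plan([.4063,-.2863,.053],-23.1)"
python3 -m inch '{"offset":[[0,0,-0.005],[0,0,-0.01],[0,0,-0.02],[0,0,-0.03],[0,0,-0.03],[0,0,-0.01],[0,0,0],[0,0,0],[0,0,0],[0,0,0],[0,0,0]],"delta_rot":[[0,0,0],[0,0,0],[0,0,0],[0,0,0],[0,0,0],[0,0,0],[0,0,-8.1],[0,0,-8.1],[0,0,-8.1],[0,0,-8.1],[0,0,0]]}'
python3 -c "
from h import *
plan([.488,-.009,.12],9.5)"
```

```text
clock: 26.55
tcp_pos: [0.4051, -0.2866, 0.0528]
ee_rot: [0.98, -0.2, -0.001, -0.0]
ft_force: [-0.8, 1.0, 6.0]
opening: 0.0163
finger_force: 78.8
yaw -23.08 rz 0.02 resid tilt [-0.02  0.1  -0.  ] offset [ 0.001  -0.0008 -0.0002] tcp [ 0.4051 -0.2866  0.0528] F [-0.8  1.   6. ] op 0.0163 t 26.55
clock: 27.65
tcp_pos: [0.4045, -0.286, 0.1565]
ee_rot: [0.997, 0.081, -0.002, -0.001]
ft_force: [0.6, 0.7, -3.3]
opening: 0.0166
finger_force: 78.5
yaw 9.35 rz -0.15 resid tilt [-0.18  0.16 -0.  ] offset [ 0.1282 -0.2593  0.0369] tcp [ 0.4045 -0.286   0.1565] F [ 0.6  0.7 -3.3] op 0.0166 t 27.65
```

```bash
python3 -m inch '{"offset":[[0.01,-0.02,0],[0.016,-0.032,0],[0.016,-0.032,0],[0.016,-0.032,0],[0.016,-0.032,0],[0.016,-0.032,0],[0.016,-0.032,0],[0.016,-0.032,0.01],[0.006,-0.015,0.015],[0,0,0.012],[0,0,0],[0,0,0]],"delta_rot":[[0,0,-0.1],[0,0,0],[0,0,0],[0,0,0],[0,0,0],[0,0,0],[0,0,0],[0,0,0],[0,0,0],[0,0,0],[0,0,0],[0,0,0]]}'
python3 -c "
from h import *
plan([.488,-.009,.0655],9.5)
i=camera('top');cv2.imwrite('pics/top8.png',i);print(screws(i))"
```

```text
clock: 28.85
tcp_pos: [0.4885, -0.01, 0.1202]
ee_rot: [0.997, 0.081, -0.002, -0.001]
ft_force: [-0.0, -0.7, -4.0]
opening: 0.0167
finger_force: 78.8
yaw 9.32 rz -0.18 resid tilt [-0.12  0.17 -0.  ] offset [-0.0002 -0.001   0.0547] tcp [ 0.4885 -0.01    0.1202] F [-0.  -0.7 -4. ] op 0.0167 t 28.85
[(130, [0.5436, -0.2712]), (119, [0.5378, -0.2394]), (92, [0.4699, -0.2839]), (130, [0.4636, -0.2527])]
```

```bash
python3 -m inch '{"offset":[[0,-0.001,0.01],[0,0,0.015],[0,0,0.012],[0,0,0.008],[0,0,0.004],[0,0,0.003],[0,0,0.0015],[0,0,0],[0,0,0]],"delta_rot":[[-0.1,0.16,-0.18],[0,0,0],[0,0,0],[0,0,0],[0,0,0],[0,0,0],[0,0,0],[0,0,0],[0,0,0]]}'
python3 -c "
from h import *
plan([.488,-.009,.0655],9.5)"
```

```text
clock: 29.8
tcp_pos: [0.4892, -0.009, 0.0674]
ee_rot: [0.996, 0.084, 0.001, 0.0]
ft_force: [0.3, -0.4, -3.4]
opening: 0.0167
finger_force: 79.0
yaw 9.6 rz 0.1 resid tilt [ 0.01 -0.11 -0.  ] offset [-0.0012 -0.0002  0.0019] tcp [ 0.4892 -0.009   0.0674] F [ 0.3 -0.4 -3.4] op 0.0167 t 29.8
```

```bash
python3 -m inch '{"offset":[[0,0,0.0012],[0,0,0.0006],[0,0,0],[0.003,0,0],[0.004,0,0],[0.004,0,0],[0.004,0,0],[0.004,0,0],[0.004,0,0],[0.004,0,0],[0.003,0,0],[0,0,0]],"delta_rot":[[0,0,0.1],[0,0,0],[0,0,0],[0,0,0],[0,0,0],[0,0,0],[0,0,0],[0,0,0],[0,0,0],[0,0,0],[0,0,0],[0,0,0]]}'
python3 -c "
from h import *
plan([.5819,.0064,.0655],9.5);print(get_obs()['ft_torque'])"
```

```text
clock: 31.0
tcp_pos: [0.5192, -0.004, 0.0653]
ee_rot: [0.997, 0.083, 0.001, -0.0]
ft_force: [-0.9, -0.4, -3.1]
opening: 0.0167
finger_force: 79.0
yaw 9.51 rz 0.01 resid tilt [ 0.01 -0.11 -0.  ] offset [ 0.0636  0.0001 -0.0001] tcp [ 0.5192 -0.004   0.0653] F [-0.9 -0.4 -3.1] op 0.0167 t 31.0
[ 0.04359084 -0.01534697  0.04265214]
```

```bash
python3 -m inch '{"offset":[[0.004,0,0],[0.005,0,0],[0.005,0,0],[0.005,0,0],[0.005,0,0],[0.005,0,0],[0.005,0,0],[0.005,0,0],[0.005,0,0],[0.004,0,0],[0.003,0,0],[0,0,0]],"delta_rot":[[0,0,0],[0,0,0],[0,0,0],[0,0,0],[0,0,0],[0,0,0],[0,0,0],[0,0,0],[0,0,0],[0,0,0],[0,0,0],[0,0,0]]}'
python3 -m inch '{"offset":[[0.003,0,0],[0.003,0,0],[0.003,0,0],[0.003,0,0],[0.001,0,0],[0,0,0]],"delta_rot":[[0,0,0],[0,0,0],[0,0,0],[0,0,0],[0,0,0],[0,0,0]]}'
python3 -c "
from h import *
plan([.5819,.0064,.0655],9.5);print(get_obs()['ft_torque'])"
python3 -m inch '{"offset":[[0.002,0,0],[0.001,0,0],[0,0,0]],"delta_rot":[[0,0,0],[0,0,0],[0,0,0]]}'
python3 -c "
from h import *
plan([.5819,.0064,.0655],9.5);print(get_obs()['ft_torque'])"
```

```text
clock: 32.2
tcp_pos: [0.5693, 0.0047, 0.0649]
ee_rot: [0.997, 0.083, 0.001, -0.0]
ft_force: [-0.1, 0.3, -9.7]
opening: 0.0171
finger_force: 78.2
clock: 32.8
tcp_pos: [0.5804, 0.0066, 0.0651]
ee_rot: [0.997, 0.083, -0.0, -0.0]
ft_force: [0.6, 5.8, -13.0]
opening: 0.0163
finger_force: 78.3
yaw 9.49 rz -0.01 resid tilt [-0.03  0.02 -0.  ] offset [ 0.0015  0.0004 -0.0004] tcp [0.5804 0.0066 0.0651] F [  0.6   5.8 -13. ] op 0.0163 t 32.8
[ 0.91551211 -0.03159452 -0.03118929]
clock: 33.1
tcp_pos: [0.5833, 0.0069, 0.065]
ee_rot: [0.997, 0.083, -0.001, -0.0]
ft_force: [-5.8, -1.0, -6.7]
opening: 0.0166
finger_force: 79.3
yaw 9.52 rz 0.02 resid tilt [-0.01  0.11 -0.  ] offset [-0.0015  0.0003 -0.0005] tcp [0.5833 0.0069 0.065 ] F [-5.8 -1.  -6.7] op 0.0166 t 33.1
[-0.19752811  0.97894158  0.10974193]
```

```bash
python3 -m inch '{"offset":[[0.002,0,0],[0,0,0]],"delta_rot":[[0,0,0],[0,0,0]]}'
python3 -c "
from h import *
plan([.5819,.0064,.0655],9.5);print(get_obs()['ft_torque'])"
python3 -m inch '{"offset":[[-0.002,0,0],[-0.003,0,0],[0,0,0]],"delta_rot":[[0,0,0],[0,0,0],[0,0,0]]}'
python3 -m inch '{"offset":[[0,0,0],[0,0,0],[0,0,0]],"delta_rot":[[0,0,0],[0,0,0],[0,0,0]]}' 0.028
python3 -c "
from h import *
plan([.5819,.0064,.0655],9.5);print(get_obs()['ft_torque'])"
```

```text
clock: 33.3
tcp_pos: [0.5834, 0.0069, 0.065]
ee_rot: [0.997, 0.083, -0.003, 0.0]
ft_force: [-9.0, -1.4, -4.2]
opening: 0.0166
finger_force: 79.8
yaw 9.54 rz 0.04 resid tilt [-0.01  0.3  -0.  ] offset [-0.0016  0.0003 -0.0005] tcp [0.5834 0.0069 0.065 ] F [-9.  -1.4 -4.2] op 0.0166 t 33.3
[-0.42037105  1.48970268  0.13478475]
clock: 33.6
tcp_pos: [0.5827, 0.0068, 0.0652]
ee_rot: [0.997, 0.083, 0.002, -0.0]
ft_force: [0.1, -0.0, -14.3]
opening: 0.0167
finger_force: 78.4
clock: 33.9
tcp_pos: [0.584, 0.0063, 0.0672]
ee_rot: [0.997, 0.083, 0.003, 0.0]
ft_force: [0.2, 0.1, -0.6]
opening: 0.0279
finger_force: 0.0
yaw 9.5 rz 0.0 resid tilt [ 0.07 -0.34 -0.  ] offset [-0.002  -0.0005  0.0016] tcp [0.584  0.0063 0.0672] F [ 0.2  0.1 -0.6] op 0.0279 t 33.9
[-0.0316635   0.00300498  0.02052126]
```

Clean release. Up and over to B.

```bash
python3 -m inch '{"offset":[[0,0,-0.005],[0,0,-0.015],[0,0,-0.03],[0,0,-0.04],[0,0,-0.02],[-0.015,0.02,0],[-0.02,0.035,0],[-0.02,0.035,0],[-0.02,0.035,0],[-0.015,0.035,0],[0,0.035,0],[0,0,0]],"delta_rot":[[0,0,0],[0,0,0],[0,0,0],[0,0,0],[0,0,0],[0,0,0],[0,0,0],[0,0,0],[0,0,0],[0,0,0],[0,0,0],[0,0,0]]}'
python3 -c "
from h import *
plan([.5038,-.2617,.12],9.9)
i=camera('top');cv2.imwrite('pics/top9.png',i);print(screws(i),screws(i,230,170,290,220,6,.06))"
```

```text
clock: 35.1
tcp_pos: [0.5263, -0.2055, 0.1767]
ee_rot: [0.997, 0.081, 0.002, 0.002]
ft_force: [-0.1, 0.3, 0.6]
opening: 0.0279
finger_force: 0.0
yaw 9.27 rz -0.63 resid tilt [ 0.25 -0.25 -0.  ] offset [-0.0321  0.0512  0.0568] tcp [ 0.5263 -0.2055  0.1767] F [-0.1  0.3  0.6] op 0.0279 t 35.1
[(4317, [0.6027, -0.3545]), (37, [0.5785, -0.3678]), (76, [0.4699, -0.2839])] [(98, [0.6324, -0.059]), (94, [0.6271, -0.0274]), (70, [0.6232, -0.0041]), (97, [0.6181, 0.0281]), (89, [0.5577, -0.0711]), (106, [0.5525, -0.0398]), (86, [0.5486, -0.0162]), (95, [0.5429, 0.0149])]
```

```bash
python3 -m inch '{"offset":[[-0.016,0.0255,0],[-0.016,0.0255,0],[0,0,0.015],[0,0,0.025],[0,0,0.025],[0,0,0],[0,0,0]],"delta_rot":[[0,0,-0.6],[0.25,-0.25,0],[0,0,0],[0,0,0],[0,0,0],[0,0,0],[0,0,0]]}' 0.05
python3 -c "
from h import *
plan([.5038,-.2617,.053],9.9)"
```

```text
clock: 35.85
tcp_pos: [0.5018, -0.2551, 0.1105]
ee_rot: [0.996, 0.089, -0.002, -0.002]
ft_force: [0.6, -0.0, 0.5]
opening: 0.0496
finger_force: 0.0
yaw 10.16 rz 0.26 resid tilt [-0.3   0.21 -0.  ] offset [0.001  0.0071 0.0575] tcp [ 0.5018 -0.2551  0.1105] F [ 0.6 -0.   0.5] op 0.0496 t 35.85
```

```bash
python3 -m inch '{"offset":[[0.001,0.007,0],[0,0,0.015],[0,0,0.02],[0,0,0.012],[0,0,0.006],[0,0,0.003],[0,0,0.001],[0,0,0],[0,0,0]],"delta_rot":[[0,0,0.2],[-0.25,0.2,0],[0,0,0],[0,0,0],[0,0,0],[0,0,0],[0,0,0],[0,0,0],[0,0,0]]}'
python3 -c "
from h import *
plan([.5038,-.2617,.053],9.9)"
```

```text
clock: 36.75
tcp_pos: [0.5044, -0.2631, 0.0538]
ee_rot: [0.996, 0.086, 0.001, 0.0]
ft_force: [-0.4, -0.2, -0.9]
opening: 0.05
finger_force: 0.0
yaw 9.9 rz 0.0 resid tilt [ 0.04 -0.07 -0.  ] offset [-0.0003 -0.0015  0.0008] tcp [ 0.5044 -0.2631  0.0538] F [-0.4 -0.2 -0.9] op 0.05 t 36.75
```

```bash
python3 -m inch '{"offset":[[0,-0.001,0.0005],[0,0,0],[0,0,0],[0,0,0],[0,0,0],[0,0,0],[0,0,0],[0,0,0],[0,0,0]],"delta_rot":[[0,0,0],[0,0,0],[0,0,0],[0,0,0],[0,0,0],[0,0,0],[0,0,0],[0,0,0],[0,0,0]]}' 0 80
python3 -c "
from h import *
plan([.5038,-.2617,.053],9.9)"
python3 -m inch '{"offset":[[0,0,-0.005],[0,0,-0.01],[0,0,-0.02],[0,0,-0.03],[0,0,-0.03],[0,0,-0.01],[-0.01,0,0],[-0.01,-0.02,0],[-0.01,-0.03,0],[0,-0.03,0],[0,0,0]],"delta_rot":[[0,0,0],[0,0,0],[0,0,0],[0,0,0],[0,0,0],[0,0,0],[0,0,0],[0,0,0],[0,0,0],[0,0,0],[0,0,0]]}'
python3 -c "
from h import *
plan([.479,.046,.12],9.5)"
```

```text
clock: 37.65
tcp_pos: [0.5037, -0.2617, 0.0529]
ee_rot: [0.996, 0.086, 0.0, -0.0]
ft_force: [-1.9, 0.7, 4.9]
opening: 0.0166
finger_force: 79.5
yaw 9.9 rz 0.0 resid tilt [-0.01 -0.02  0.  ] offset [ 0.0001 -0.     -0.0001] tcp [ 0.5037 -0.2617  0.0529] F [-1.9  0.7  4.9] op 0.0166 t 37.65
clock: 38.75
tcp_pos: [0.4555, -0.1838, 0.1553]
ee_rot: [0.996, 0.087, -0.003, -0.003]
ft_force: [-0.7, 0.4, -3.3]
opening: 0.0167
finger_force: 78.9
yaw 9.99 rz 0.49 resid tilt [-0.36  0.35 -0.  ] offset [ 0.0614 -0.2225  0.0363] tcp [ 0.4555 -0.1838  0.1553] F [-0.7  0.4 -3.3] op 0.0167 t 38.75
```

```bash
python3 -m inch '{"offset":[[0,-0.02,0],[0.008,-0.03,0],[0.008,-0.03,0],[0.008,-0.03,0],[0.008,-0.03,0],[0.01,-0.03,0],[0.01,-0.03,0.01],[0.009,-0.022,0.013],[0,0,0.013],[0,0,0],[0,0,0]],"delta_rot":[[0,0,0.4],[0,0,0],[0,0,0],[0,0,0],[0,0,0],[0,0,0],[0,0,0],[0,0,0],[0,0,0],[0,0,0],[0,0,0]]}'
python3 -c "
from h import *
plan([.479,.046,.0655],9.5)"
```

```text
clock: 39.85
tcp_pos: [0.4826, 0.0403, 0.1206]
ee_rot: [0.997, 0.083, -0.001, 0.0]
ft_force: [-0.5, -0.2, -2.9]
opening: 0.0167
finger_force: 79.2
yaw 9.5 rz 0.0 resid tilt [-0.01  0.16 -0.  ] offset [-0.0025 -0.0062  0.0551] tcp [0.4826 0.0403 0.1206] F [-0.5 -0.2 -2.9] op 0.0167 t 39.85
```

```bash
python3 -m inch '{"offset":[[-0.0025,-0.006,0.005],[0,0,0.015],[0,0,0.012],[0,0,0.01],[0,0,0.006],[0,0,0.003],[0,0,0.0025],[0,0,0.0015],[0,0,0],[0,0,0]],"delta_rot":[[0,0.15,0],[0,0,0],[0,0,0],[0,0,0],[0,0,0],[0,0,0],[0,0,0],[0,0,0],[0,0,0],[0,0,0]]}'
python3 -c "
from h import *
plan([.479,.046,.0655],9.5)"
```

```text
clock: 40.85
tcp_pos: [0.4807, 0.0464, 0.0669]
ee_rot: [0.997, 0.083, 0.002, -0.0]
ft_force: [0.0, 0.1, -3.5]
opening: 0.0167
finger_force: 79.4
yaw 9.5 rz 0.0 resid tilt [ 0.  -0.2 -0. ] offset [-0.0018  0.0001  0.0014] tcp [0.4807 0.0464 0.0669] F [ 0.   0.1 -3.5] op 0.0167 t 40.85
```

```bash
python3 -m inch '{"offset":[[0,0,0.001],[0,0,0.0005],[0,0,0],[0.003,0,0],[0.004,0,0],[0.004,0,0],[0.004,0,0],[0.004,0,0],[0.004,0,0],[0.004,0,0],[0.003,0,0],[0,0,0]],"delta_rot":[[0,-0.1,0],[0,0,0],[0,0,0],[0,0,0],[0,0,0],[0,0,0],[0,0,0],[0,0,0],[0,0,0],[0,0,0],[0,0,0],[0,0,0]]}'
python3 -c "
from h import *
plan([.5727,.0616,.0655],9.5);print(get_obs()['ft_torque'])"
```

```text
clock: 42.05
tcp_pos: [0.5108, 0.0514, 0.0652]
ee_rot: [0.997, 0.083, 0.001, -0.0]
ft_force: [0.9, -0.2, -3.7]
opening: 0.0166
finger_force: 79.4
yaw 9.51 rz 0.01 resid tilt [ 0.01 -0.11 -0.  ] offset [ 0.0627  0.0001 -0.0001] tcp [0.5108 0.0514 0.0652] F [ 0.9 -0.2 -3.7] op 0.0166 t 42.05
[-0.00262823 -0.04570503 -0.04073525]
```

```bash
python3 -m inch '{"offset":[[0.004,0,0],[0.005,0,0],[0.005,0,0],[0.005,0,0],[0.005,0,0],[0.005,0,0],[0.005,0,0],[0.005,0,0],[0.005,0,0],[0.004,0,0],[0.002,0,0],[0,0,0]],"delta_rot":[[0,0,0],[0,0,0],[0,0,0],[0,0,0],[0,0,0],[0,0,0],[0,0,0],[0,0,0],[0,0,0],[0,0,0],[0,0,0],[0,0,0]]}'
python3 -m inch '{"offset":[[0.003,0,0],[0.003,0,0],[0.003,0,0],[0.003,0,0],[0.002,0,0],[0,0,0]],"delta_rot":[[0,0,0],[0,0,0],[0,0,0],[0,0,0],[0,0,0],[0,0,0]]}'
python3 -c "
from h import *
plan([.5727,.0616,.0655],9.5);print(get_obs()['ft_torque'])"
python3 -m inch '{"offset":[[0.002,0,0],[0.001,0,0],[0,0,0]],"delta_rot":[[0,0,0],[0,0,0],[0,0,0]]}'
python3 -c "
from h import *
plan([.5727,.0616,.0655],9.5);print(get_obs()['ft_torque'])"
```

```text
clock: 43.25
tcp_pos: [0.56, 0.0597, 0.065]
ee_rot: [0.997, 0.083, 0.001, -0.0]
ft_force: [0.1, 0.4, -8.6]
opening: 0.0167
finger_force: 78.8
clock: 43.85
tcp_pos: [0.5688, 0.0616, 0.0652]
ee_rot: [0.997, 0.083, -0.003, -0.0]
ft_force: [-1.4, -0.0, -8.2]
opening: 0.0163
finger_force: 78.7
yaw 9.52 rz 0.02 resid tilt [-0.03  0.35 -0.  ] offset [ 0.0038  0.0006 -0.0004] tcp [0.5688 0.0616 0.0652] F [-1.4 -0.  -8.2] op 0.0163 t 43.85
[-0.05770459  0.16600683  0.00162549]
clock: 44.15
tcp_pos: [0.5742, 0.0622, 0.065]
ee_rot: [0.997, 0.083, -0.002, -0.0]
ft_force: [-5.8, -1.2, -2.2]
opening: 0.0167
finger_force: 79.8
yaw 9.52 rz 0.02 resid tilt [-0.02  0.18 -0.  ] offset [-0.0016  0.0004 -0.0005] tcp [0.5742 0.0622 0.065 ] F [-5.8 -1.2 -2.2] op 0.0167 t 44.15
[-0.1125129   1.08494155  0.04032503]
```

```bash
python3 -m inch '{"offset":[[0.002,0,0],[0,0,0],[-0.002,0,0],[-0.003,0,0],[0,0,0]],"delta_rot":[[0,0,0],[0,0,0],[0,0,0],[0,0,0],[0,0,0]]}'
python3 -m inch '{"offset":[[0,0,0],[0,0,0],[0,0,0]],"delta_rot":[[0,0,0],[0,0,0],[0,0,0]]}' 0.028
python3 -c "
from h import *
plan([.5727,.0616,.0655],9.5);print(get_obs()['ft_torque'])"
python3 -m inch '{"offset":[[0,0,-0.005],[0,0,-0.015],[0,0,-0.03],[0,0,-0.04],[0,0,-0.03],[-0.02,0,0],[-0.03,0,0],[-0.03,0,0],[-0.03,0,0],[0,-0.02,0],[0,0,0]],"delta_rot":[[0,0,0],[0,0,0],[0,0,0],[0,0,0],[0,0,0],[0,0,0],[0,0,0],[0,0,0],[0,0,0],[0,0,0],[0,0,0]]}'
python3 -c "
from h import *
plan([.4,.4,.18],92.73)"
```

```text
clock: 44.65
tcp_pos: [0.5737, 0.0621, 0.0651]
ee_rot: [0.997, 0.083, 0.001, -0.0]
ft_force: [-0.8, 2.2, -8.6]
opening: 0.0168
finger_force: 78.7
clock: 44.95
tcp_pos: [0.5753, 0.0618, 0.0666]
ee_rot: [0.997, 0.083, 0.003, 0.0]
ft_force: [0.9, 0.4, -0.2]
opening: 0.0279
finger_force: 0.0
yaw 9.5 rz 0.0 resid tilt [ 0.04 -0.3  -0.  ] offset [-0.0026 -0.0002  0.0011] tcp [0.5753 0.0618 0.0666] F [ 0.9  0.4 -0.2] op 0.0279 t 44.95
[ 0.00280375 -0.02627634  0.03963567]
clock: 46.05
tcp_pos: [0.4604, 0.0644, 0.1861]
ee_rot: [0.997, 0.083, 0.001, -0.0]
ft_force: [0.5, -0.0, 0.5]
opening: 0.0276
finger_force: 0.0
yaw 9.55 rz -83.18 resid tilt [ 0.15 -0.06  0.  ] offset [ 0.3381 -0.0443  0.0063] tcp [0.4604 0.0644 0.1861] F [ 0.5 -0.   0.5] op 0.0276 t 46.05
```

```bash
python3 -m inch '{"offset":[[0,0,0],[0,0,0],[0,0,0],[0,0,0],[0,0,0],[0,0,0],[0,0,0],[0,0,0],[0,0,0],[0,0,0],[0,0,0]],"delta_rot":[[0,0,-6],[0,0,-8],[0,0,-8],[0,0,-8],[0,0,-8],[0,0,-8],[0,0,-8],[0,0,-8],[0,0,-8],[0,0,-8],[0,0,-5.2]]}' 0.05
python3 -m inch '{"offset":[[0.02,0.005,0],[0.03,0.007,0],[0.03,0.007,0],[0.03,0.007,0],[0.03,0.007,0],[0.03,0.007,0],[0.02,0.006,0],[0.018,0.005,0],[0,0,0],[0,0,0]],"delta_rot":[[0,0,0],[0,0,0],[0,0,0],[0,0,0],[0,0,0],[0,0,0],[0,0,0],[0,0,0],[0,0,0],[0,0,0]]}'
python3 - <<'E'
from h import *
plan([.5017,.2747,.0182],92.73)
i=camera('top');cv2.imwrite('pics/top10.png',i);print(screws(i,215,165,295,225,6,.06));crop("top",i,130,160,330,290,4,"pics/c10.png")
E
```

```text
clock: 47.15
tcp_pos: [0.4626, 0.063, 0.1858]
ee_rot: [0.688, 0.725, 0.001, 0.001]
ft_force: [0.1, 0.3, -0.2]
opening: 0.0499
finger_force: 0.0
clock: 48.15
tcp_pos: [0.5026, 0.2734, 0.1852]
ee_rot: [0.69, 0.724, 0.0, 0.001]
ft_force: [-0.5, -0.0, -0.1]
opening: 0.05
finger_force: 0.0
yaw 92.75 rz 0.02 resid tilt [0.06 0.04 0.  ] offset [ 0.0015 -0.001   0.167 ] tcp [0.5026 0.2734 0.1852] F [-0.5 -0.  -0.1] op 0.05 t 48.15
[(99, [0.6326, -0.0589]), (102, [0.6272, -0.0273]), (72, [0.623, -0.0041]), (106, [0.6179, 0.0278]), (105, [0.613, 0.052]), (69, [0.6073, 0.0838]), (82, [0.5579, -0.0713]), (113, [0.5526, -0.0396]), (93, [0.5485, -0.0164]), (101, [0.5429, 0.0151]), (62, [0.5382, 0.0405]), (70, [0.5329, 0.0724])]
```

View pics/c10.png

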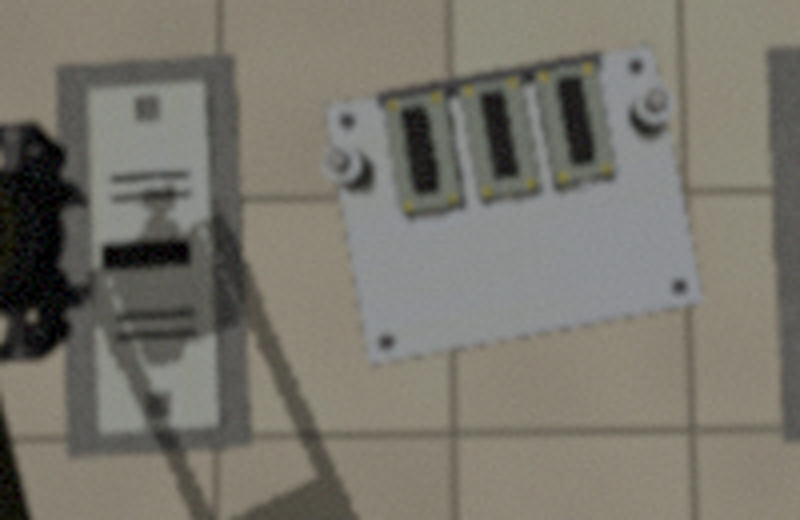

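```bash
python3 -m inch '{"offset":[[0.0015,-0.001,0.02],[0,0,0.03],[0,0,0.03],[0,0,0.03],[0,0,0.025],[0,0,0.015],[0,0,0.008],[0,0,0.005],[0,0,0.002],[0,0,0],[0,0,0]],"delta_rot":[[0,0,0],[0,0,0],[0,0,0],[0,0,0],[0,0,0],[0,0,0],[0,0,0],[0,0,0],[0,0,0],[0,0,0],[0,0,0]]}'
python3 - <<'E'
from h import *
plan([.5017,.2747,.0182],92.73)
E
```

```text
clock: 49.3
tcp_pos: [0.5021, 0.2753, 0.0211]
ee_rot: [0.69, 0.724, 0.001, 0.001]
ft_force: [-0.0, -0.1, -0.1]
opening: 0.05
finger_force: 0.0
yaw 92.7 rz -0.03 resid tilt [ 0.15 -0.04 -0.  ] offset [-0.0006 -0.0005  0.0029] tcp [0.5021 0.2753 0.0211] F [-0.  -0.1 -0.1] op 0.05 t 49.3
```

```bash
python3 -m inch '{"offset":[[-0.0006,-0.0005,0.0022],[0,0,0],[0,0,0]],"delta_rot":[[0.13,0,0],[0,0,0],[0,0,0]]}'
python3 -m inch '{"offset":[[0,0,0],[0,0,0],[0,0,0],[0,0,0],[0,0,0],[0,0,0],[0,0,0],[0,0,0],[0,0,0]],"delta_rot":[[0,0,0],[0,0,0],[0,0,0],[0,0,0],[0,0,0],[0,0,0],[0,0,0],[0,0,0],[0,0,0]]}' 0 90
python3 - <<'E'
from h import *
plan([.5017,.2747,.0182],92.73)
E
```

```text
clock: 49.6
tcp_pos: [0.5011, 0.2745, 0.0182]
ee_rot: [0.69, 0.724, -0.0, -0.0]
ft_force: [0.2, -0.4, -0.6]
opening: 0.0503
finger_force: 0.0
clock: 50.5
tcp_pos: [0.5013, 0.2745, 0.0184]
ee_rot: [0.69, 0.724, -0.0, -0.0]
ft_force: [1.1, -1.2, 5.2]
opening: 0.0184
finger_force: 89.0
yaw 92.71 rz -0.02 resid tilt [-0.03 -0.02  0.  ] offset [0.0001 0.0004 0.0002] tcp [0.5013 0.2745 0.0184] F [ 1.1 -1.2  5.2] op 0.0184 t 50.5
```

```bash
python3 -m inch '{"offset":[[0,0,-0.005],[0,0,-0.01],[0,0,-0.015],[0,0,-0.03],[0,0,-0.04],[0,0,-0.04],[0,0,-0.03],[0,0,-0.012],[0,0,0]],"delta_rot":[[0,0,0],[0,0,0],[0,0,0],[0,0,0],[0,0,0],[0,0,0],[0,0,0],[0,0,0],[0,0,0]]}'
python3 -m inch '{"offset":[[-0.02,0.005,0],[-0.03,0.0075,0],[-0.03,0.0075,0],[-0.03,0.0075,0],[-0.03,0.0075,0],[-0.03,0.0075,0],[-0.03,0.0075,0],[-0.03,0.0075,0],[-0.026,0.0065,0],[-0.016,0.005,0],[0,0,0]],"delta_rot":[[0,0,0],[0,0,0],[0,0,0],[0,0,0],[0,0,0],[0,0,0],[0,0,0],[0,0,0],[0,0,0],[0,0,0],[0,0,0]]}' 
python3 -m inch '{"offset":[[0,0,0],[0,0,0],[0,0,0],[0,0,0],[0,0,0],[0,0,0],[0,0,0],[0,0,0],[0,0,0],[0,0,0],[0,0,0],[0,0,0]],"delta_rot":[[0,0,4],[0,0,7],[0,0,8],[0,0,8],[0,0,8],[0,0,8],[0,0,8],[0,0,8],[0,0,8],[0,0,8],[0,0,5],[0,0,3.2]]}'
python3 - <<'E'
from h import *
plan([.5829,.0066,.145],9.5); print(get_obs()["ft_torque"])
E
```

```text
clock: 51.4
tcp_pos: [0.502, 0.2748, 0.2017]
ee_rot: [0.69, 0.724, 0.001, 0.0]
ft_force: [0.6, 0.5, -5.1]
opening: 0.0183
finger_force: 88.8
clock: 52.5
tcp_pos: [0.5828, 0.004, 0.1977]
ee_rot: [0.691, 0.723, -0.002, -0.001]
ft_force: [0.3, 1.0, -4.6]
opening: 0.0186
finger_force: 88.6
clock: 53.7
tcp_pos: [0.5818, 0.0076, 0.1986]
ee_rot: [0.997, 0.082, -0.002, -0.001]
ft_force: [-0.4, -0.3, -4.7]
opening: 0.0187
finger_force: 88.7
yaw 9.39 rz -0.11 resid tilt [-0.11  0.21 -0.  ] offset [0.0012 0.0013 0.0536] tcp [0.5818 0.0076 0.1986] F [-0.4 -0.3 -4.7] op 0.0187 t 53.7
[ 0.01474821 -0.03419529 -0.03876532]
```

```bash
python3 -m inch '{"offset":[[0.0012,0.0013,0.01],[0,0,0.015],[0,0,0.015],[0,0,0.008],[0,0,0.004],[0,0,0],[0,0,0],[0,0,0]],"delta_rot":[[-0.1,0.2,-0.1],[0,0,0],[0,0,0],[0,0,0],[0,0,0],[0,0,0],[0,0,0],[0,0,0]]}'
python3 - <<'E'
from h import *
plan([.5829,.0066,.1132],9.5); print(get_obs()["ft_torque"])
i=camera("scene");cv2.imwrite("pics/sc11.png",i);crop("scene",i,180,140,330,250,5,"pics/c11.png")
E
```

```text
clock: 54.5
tcp_pos: [0.5852, 0.0048, 0.1487]
ee_rot: [0.996, 0.084, 0.002, 0.001]
ft_force: [-0.5, -0.0, -4.7]
opening: 0.0187
finger_force: 88.6
yaw 9.61 rz 0.11 resid tilt [ 0.1  -0.23 -0.  ] offset [-0.0021 -0.0022  0.0355] tcp [0.5852 0.0048 0.1487] F [-0.5 -0.  -4.7] op 0.0187 t 54.5
[-0.01800437  0.03141533 -0.00895562]
```

View pics/c11.png

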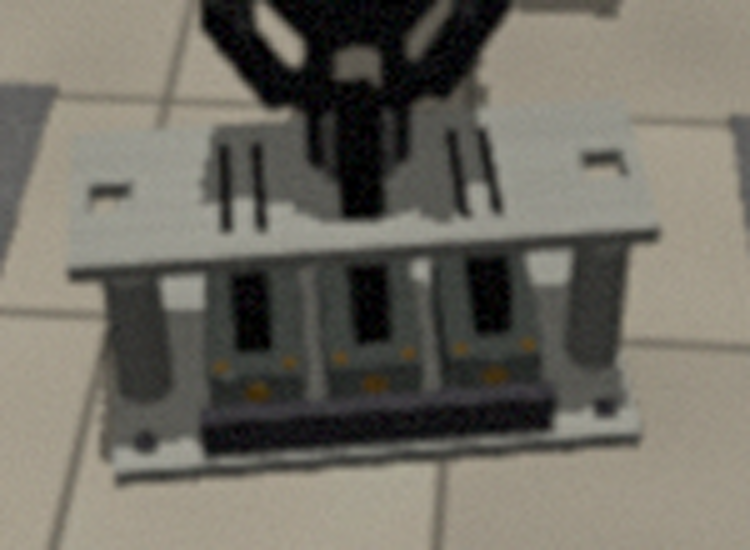

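```bash
python3 -m inch '{"offset":[[-0.002,-0.002,0.004],[0,0,0],[0,0,0],[0,0,0]],"delta_rot":[[0.08,-0.15,0.1],[0,0,0],[0,0,0],[0,0,0]]}'
python3 - <<'E'
from h import *
plan([.5829,.0066,.1132],9.5); print(get_obs()["ft_torque"])
E
```

```text
clock: 54.95
tcp_pos: [0.5823, 0.0065, 0.144]
ee_rot: [0.997, 0.083, 0.0, 0.0]
ft_force: [0.0, -0.1, -4.6]
opening: 0.0186
finger_force: 88.6
yaw 9.5 rz 0.0 resid tilt [0.01 0.   0.  ] offset [ 0.0006 -0.      0.0308] tcp [0.5823 0.0065 0.144 ] F [ 0.  -0.1 -4.6] op 0.0186 t 54.95
[ 0.00884287  0.01601737 -0.01656645]
```

```bash
python3 -m inch '{"offset":[[0.0005,0,0.002],[0,0,0.003],[0,0,0.003],[0,0,0.003],[0,0,0.002],[0,0,0],[0,0,0]],"delta_rot":[[0,0,0],[0,0,0],[0,0,0],[0,0,0],[0,0,0],[0,0,0],[0,0,0]]}'
python3 - <<'E'
from h import *
plan([.5829,.0066,.1132],9.5); print(get_obs()["ft_torque"])
E
```

```text
clock: 55.65
tcp_pos: [0.5827, 0.0066, 0.1308]
ee_rot: [0.997, 0.083, -0.0, 0.0]
ft_force: [0.3, -0.7, -4.1]
opening: 0.0184
finger_force: 88.6
yaw 9.5 rz 0.0 resid tilt [0.   0.02 0.  ] offset [0.0002 0.     0.0176] tcp [0.5827 0.0066 0.1308] F [ 0.3 -0.7 -4.1] op 0.0184 t 55.65
[ 0.04366041  0.00724193 -0.01197381]
```

Pins are in the holes with no force; continue down.

```bash
python3 -m inch '{"offset":[[0,0,0.003],[0,0,0.003],[0,0,0.003],[0,0,0.003],[0,0,0.002],[0,0,0],[0,0,0]],"delta_rot":[[0,0,0],[0,0,0],[0,0,0],[0,0,0],[0,0,0],[0,0,0],[0,0,0]]}'
python3 - <<'E'
from h import *
plan([.5829,.0066,.1132],9.5); print(get_obs()["ft_torque"])
E
python3 -m inch '{"offset":[[0,0,0.001],[0,0,0.001],[0,0,0.001],[0,0,0],[0,0,0]],"delta_rot":[[0,0,0],[0,0,0],[0,0,0],[0,0,0],[0,0,0]]}'
python3 - <<'E'
from h import *
plan([.5829,.0066,.1132],9.5); print(get_obs()["ft_torque"])
E
```

```text
clock: 56.35
tcp_pos: [0.5827, 0.0066, 0.1168]
ee_rot: [0.997, 0.083, -0.0, 0.0]
ft_force: [-0.3, -0.2, -4.6]
opening: 0.0184
finger_force: 88.6
yaw 9.5 rz -0.0 resid tilt [0.   0.02 0.  ] offset [ 0.0002 -0.      0.0036] tcp [0.5827 0.0066 0.1168] F [-0.3 -0.2 -4.6] op 0.0184 t 56.35
[ 0.06264073 -0.02426756 -0.02291127]
clock: 56.85
tcp_pos: [0.5827, 0.0066, 0.1139]
ee_rot: [0.997, 0.083, -0.0, 0.0]
ft_force: [-0.1, -0.0, -4.3]
opening: 0.0187
finger_force: 88.6
yaw 9.51 rz 0.01 resid tilt [0.01 0.02 0.  ] offset [0.0002 0.     0.0007] tcp [0.5827 0.0066 0.1139] F [-0.1 -0.  -4.3] op 0.0187 t 56.85
[ 0.00680827 -0.00380273 -0.04755792]
```

```bash
python3 -m inch '{"offset":[[0,0,0.0007],[0,0,0.0007],[0,0,0.0005],[0,0,0]],"delta_rot":[[0,0,0],[0,0,0],[0,0,0],[0,0,0]]}'
python3 - <<'E'
from h import *
plan([.5829,.0066,.1132],9.5); print(get_obs()["ft_torque"])
E
```

```text
clock: 57.25
tcp_pos: [0.5829, 0.0066, 0.1134]
ee_rot: [0.997, 0.083, 0.0, 0.0]
ft_force: [-2.5, 0.2, 5.0]
opening: 0.0184
finger_force: 90.1
yaw 9.5 rz 0.0 resid tilt [ 0.02 -0.05 -0.  ] offset [ 0.     -0.      0.0002] tcp [0.5829 0.0066 0.1134] F [-2.5  0.2  5. ] op 0.0184 t 57.25
[0.131997   0.51151247 0.03464907]
```

Seated on the shoulders. Let go, lift clear, look.

```bash
python3 -m inch '{"offset":[[0,0,0],[0,0,0],[0,0,0],[0,0,0]],"delta_rot":[[0,0,0],[0,0,0],[0,0,0],[0,0,0]]}' 0.05
python3 -m inch '{"offset":[[0,0,-0.005],[0,0,-0.015],[0,0,-0.03],[0,0,-0.04],[0,0,-0.03],[0,0,0],[0,0.03,0],[0,0.045,0],[0,0.045,0],[0,0.045,0],[0,0.045,0],[0,0,0]],"delta_rot":[[0,0,0],[0,0,0],[0,0,0],[0,0,0],[0,0,0],[0,0,0],[0,0,0],[0,0,0],[0,0,0],[0,0,0],[0,0,0],[0,0,0]]}'
python3 - <<'E'
from h import *
i=camera("scene");crop("scene",i,110,140,370,310,3,"pics/c12.png")
i=camera("top");crop("top",i,190,110,350,260,4,"pics/c13.png")
E
```

```text
clock: 57.65
tcp_pos: [0.5829, 0.0066, 0.112]
ee_rot: [0.997, 0.083, 0.0, 0.0]
ft_force: [-0.1, -0.6, 0.1]
opening: 0.0501
finger_force: 0.0
clock: 58.85
tcp_pos: [0.6179, -0.2066, 0.2309]
ee_rot: [0.997, 0.08, -0.0, 0.002]
ft_force: [-1.0, 0.7, 0.1]
opening: 0.0503
finger_force: 0.0
```

View pics/c12.png

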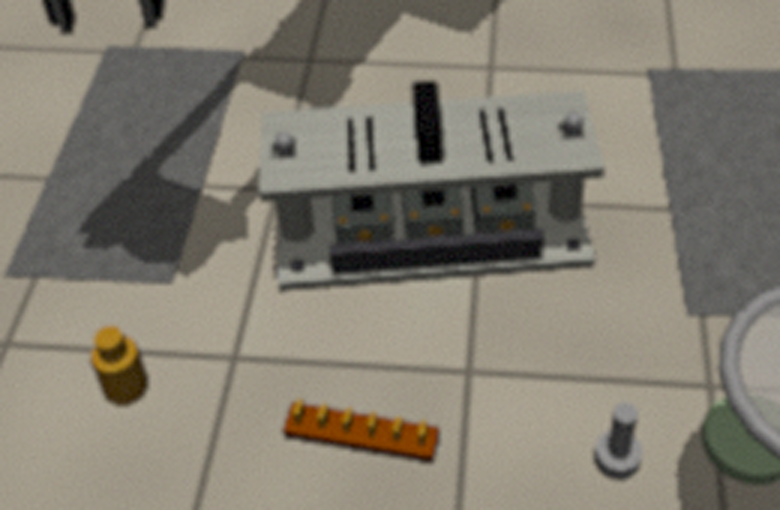

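View pics/c13.png

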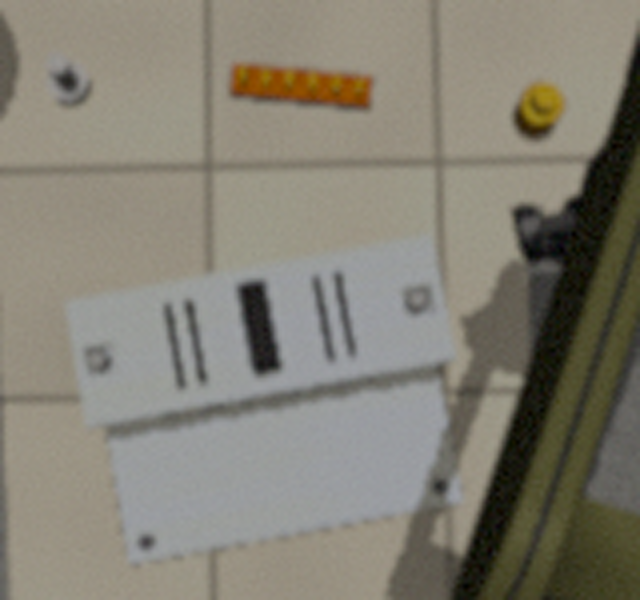

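The cover sits level on both posts, with the pins through its holes at scene-crop (283,145) and (571,125). The three modules are homed beneath it, the bystanders are where they were, and the gripper is clear.

```bash
python3 -c "
from station import *
print(finish_job())"
```

```text
the job is handed in; nothing more can be done
None
```

The job is handed in at about 59 s on the robot clock: three modules were present and all are pushed home on their own rails, the cover is back down on both posts, and the bystanders look undisturbed; the call returned no verdict.

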